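Refit the sump strainer under its hold-down stud

ROBOT

A 7-joint arm with a two-finger parallel gripper is mounted at the origin on the work surface. World frame = base frame: x ahead of the robot, y to its left, z up, the work surface at z = 0. Lengths are in mm, angles in rad, forces in N, time in s.
With the tool pointing down it reaches from about 400 to 875 mm from the base axis. Payload 4.4 kg.
Tool frame: the origin (TCP) lies between the finger pads; the fingertips stand ctrl.finger_overhang ahead of it and the grasp point (between the pads) lies 11 mm behind it (ctrl.finger_overhang is the distance from the TCP to the fingertips, in mm); z points along the fingers, y is the direction in which the jaws open and shut (so a half turn about z gives the same grasp; the last joint's range is limited). The gripper opens to 85 mm and grips with 20 to 120 N. Pads are 22 mm wide; open, the fingers measure 114 mm over their backs; the gripper's body (76 mm by 85 mm) begins 54 mm behind the grasp point. The pads swing forward as they close: fully open they stand 13 mm farther back than shut.
Start: joints at [1.222, 0.628, 0.038, 1.517, -0.027, 0.996, -0.02], TCP at [181.408, -624.187, 208.813] pointing down, gripper open.
Joint ranges: [-3.06, 3.06], [-0.37, 2.12], [-1.25, 1.32], [0.18, 2.47], [-1.1, 4.24], [0.23, 1.98], [-2.94, 2.94]. Speed limits (rad/s): [2.57, 2.57, 3.14, 3.14, 3.14, 3.14, 3.14].

INTERFACE

Orientations are given as [roll, pitch, yaw] about the fixed x, y, z axes, in that order (R = Rz(yaw) Ry(pitch) Rx(roll)).
In Python, from cell import ctrl gives the robot as it stands. The module is installed in compiled form; this text tells all that it offers.
- The arm moves only by the tool step_arm, never from a script. Its argument "deltas" is a list that holds one entry, the list of rows, each a list of 7 numbers: the opening, from 0 (shut) to 1 (fully open), then the shift along the world's x, y, z in mm, then the turn, a rotation vector about the world's x, y, z in rad. In form: [[[grip, tx, ty, tz, rx, ry, rz], ...]]. A call has 1 to 10 rows; each row shifts and turns the commanded pose from where the row before left it; what a row does not reach is not made up. A row lasts 1/12 s, in which the tool goes at most 41.7 mm and 7.16 degrees, less where a joint would pass 70% of its speed; a pose out of reach is approached as far as the arm can. A call is refused whole if a number of a shift passes 41.7 or a number of a turn 0.125, either way. A call with a gripper value outside its range is refused whole. The fingers move at their own pace and stop on an object; the grip force is fixed at half the most. Time passes only in rows, so rows that do not move let the fingers close. It gives the time, the measured TCP pose, the force and the opening at its end, in the units of the state.
- ctrl.read_state(): the state, without advancing time (a new reading comes with each control period).
- ctrl.get_image(name): name is "side" or "top" or "wrist"; returns (picture, depth): 480x640x3 uint8, red, green, blue; 480x640 float32, mm along the optical axis (not along the pixel's ray), 0 where there is no reading.
- ctrl.camera_info(name): a dict with "intrinsics" (3x3 intrinsics, pixels), "rvec" (rotation vector, rad) and "tvec" (3), from world to camera coordinates, as OpenCV has them. Camera axes: x right, y down, z forward; pixel columns grow to the right and rows downward; lengths in mm; the calibration is good to about 2 mm. A picture is of the moment at which its call begins: read the wrist's pose just before it. camera_info takes no time and is no camera call; for the wrist camera it gives the pose at the moment of the call.
- ctrl.finish_job(): hands the job in, once; it reports no verdict.
The state is a dict: "clock": time; "qpos": joint angles; "qd": joint speeds; "tau": joint torques, N m; "eef_pos": TCP position; "tool_rot": TCP orientation; "force": force on the tool from outside, world axes, zero at the start; "torque": the same for the moment, N m; "width": finger opening in mm.
Only numpy, scipy, OpenCV 4.12 (cv2) and the standard library are available. Lean on these libraries where they do the work, as an engineer would, in place of code of your own. Each camera call takes 0.05 s, during which the arm holds its last target.

TASK

Put the slotted strainer plate back over the sump of the steel draining tray. Tip its eye end down and work the oblong eye past the wide head of the brass hold-down stud, then level the plate and slide it towards the stud until it drops flat into its rebate, held under the head, and let go of it. Leave the bowl, the jar and the sauce bottle where they stand.

Things in the scene. Friction and masses are not known exactly. Their poses are not given: they have to be found in the camera images.
- strainer_grip (a point): Centre of the strainer's black grip, a solid block 12 mm thick along the strainer's x, 64 mm along its y, 34 mm tall on the plate's top. The strainer is a bright slotted metal plate 165 (x) x 104 (y) x 4 mm, about 0.3 kg; it starts flat on the counter left or right of the tray, grip up. This point is 21 mm above the plate's underside and 24.5 mm from its +x end. z is up out of the plate.
- strainer_eye (a point): Centre of the strainer's oblong eye, half-way through the plate, 112 mm from the grip towards the strainer's -x. The eye goes right through, 33 mm along x by 56 mm along y, corners cut by 8 mm. Axes: x towards the grip, z up out of the plate.
- strainer_bar (a point): Middle of the end bar of the strainer, half-way through its 4 mm thickness: the 12 mm wide strip of plate beyond the eye at the strainer's -x end, 22.5 mm from the eye's centre. Same axes as the eye.
- sump (a point): On the fixed steel draining tray (380 x 270 mm, floor 42 mm, rim 58 mm above the counter): centre of the strainer's seat, on the ledge of the sump's rebate, 37 mm above the counter, 5 mm below the floor. x runs away from the stud. The ledge runs from x = -92.5 mm to +84.5 mm (upright end walls) and to y = +-55 mm (side walls slope out 45 deg). Inside it the sump is open, 29 mm deep.
- stud_head (a point): Top centre of the fixed brass stud, at x = -54 mm, y = 0 of the sump point, same axes. Round head 40 mm across, 4 mm thick, its top 18 mm and underside 14 mm above the ledge; neck 12 mm across. The strainer goes on with its eye end dipped about 0.5 rad: end bar down past the head on the -x side, then under it towards +x up to the neck; grip end down; slide to -x.
- bowl_mid (a point): Steel bowl, 156 mm across, 65 mm high, standing on the counter on the other side of the tray from the strainer; a point on its axis 30 mm above its foot. To be left alone.
- jar_mid (a point): Amber jar with orange cap, 80 mm across, 85 mm high; its centre. To be left alone.
- sauce_mid (a point): White sauce bottle with red cap, 62 mm across, 170 mm high; its centre. To be left alone.
Mind the look-alikes: they are no part of the job. What is meant by the part that bears strainer_grip is not purple, and is the larger of those in its own colour.

How it is judged:
By the outcome, as a careful person would: the job done as asked, in the order asked, and still so for the second after the job is handed in, with the robot touching nothing.
It also fails if it takes over 61 s, if anything falls off the work surface, if the arm or the gripper's body presses on something with over 40 N, if the wrist force passes 120 N, or if a joint passes its speed limit or range.

## Working session

There is one attempt and no reset: what is moved stays moved. The work goes in short steps, Python scripts to look and compute and a tool call to move; the robot and the scene stay as the last step left them, time stands still between calls to the robot, and variables do not carry over. Pictures are saved under pics/ and viewed, and the job is handed in when it is done.

Besides the shell and the picture viewer there is one more tool, called after ">>>" by a JSON object that holds its "method" and its "body", one argument or row to a line. step_arm: Moves the arm, as the interface text tells. Its arguments: {"type":"object","properties":{"deltas":{"type":"array"}},"required":["deltas"]}

```bash
ls; mkdir -p pics
python3 - <<'E'
from cell import ctrl
import cv2,numpy as np
s=ctrl.read_state();print(s); print(ctrl.finger_overhang)
for n in ["top","side","wrist"]:
    ci=ctrl.camera_info(n);print(n,ci)
    im,d=ctrl.get_image(n)
    cv2.imwrite(f"pics/{n}0.png",im[:,:,::-1]);np.save(f"pics/{n}0.npy",d)
    np.savez(f"pics/{n}0ci.npz",**{k:np.array(v) for k,v in ci.items()})
E
```

```text
pics
{'clock': 0.0, 'qpos': array([ 1.22217429,  0.62936872,  0.03844874,  1.51837568, -0.02697704,
        0.99627477, -0.02000388]), 'qd': array([-9.15307137e-04, -1.10599298e-03,  6.00312867e-04,  1.10015287e-03,
       -7.67763617e-04, -4.44424624e-05, -2.04756728e-03]), 'tau': array([-3.14578610e-04, -5.63407123e+01,  1.22624215e+00, -1.93448067e+01,
        1.10369897e-02,  1.04994662e-02,  4.21166291e-06]), 'eef_pos': array([ 181.22354805, -623.53189662,  207.87215282]), 'tool_rot': array([-3.13968500e+00,  4.96723446e-05,  2.82825023e-01]), 'force': array([ 0.15911545,  0.17658346, -0.06083265]), 'torque': array([-0.01346516, -0.02627807,  0.02213518]), 'width': 85.3196611837447}
8.0
top {'intrinsics': array([[536.19024702,   0.        , 322.44152264],
       [  0.        , 536.19024702, 235.6695963 ],
       [  0.        ,   0.        ,   1.        ]]), 'rvec': array([ 2.19336946, -2.16646699,  0.07204982]), 'tvec': array([  87.79898252,  454.73248111, 1346.79021148])}
side {'intrinsics': array([[562.23727572,   0.        , 312.80223619],
       [  0.        , 562.23727572, 229.63016569],
       [  0.        ,   0.        ,   1.        ]]), 'rvec': array([ 2.17137915, -0.25415047,  0.14309071]), 'tvec': array([-440.19839889,  169.83760908, 1373.07308183])}
wrist {'intrinsics': array([[380.07087341,   0.        , 313.1051147 ],
       [  0.        , 380.07087341, 234.97502053],
       [  0.        ,   0.        ,   1.        ]]), 'rvec': array([-2.33458415,  1.75267879,  0.24084504]), 'tvec': array([-648.38434513,  -34.15008274,  379.04169095])}
```

View pics/top0.png

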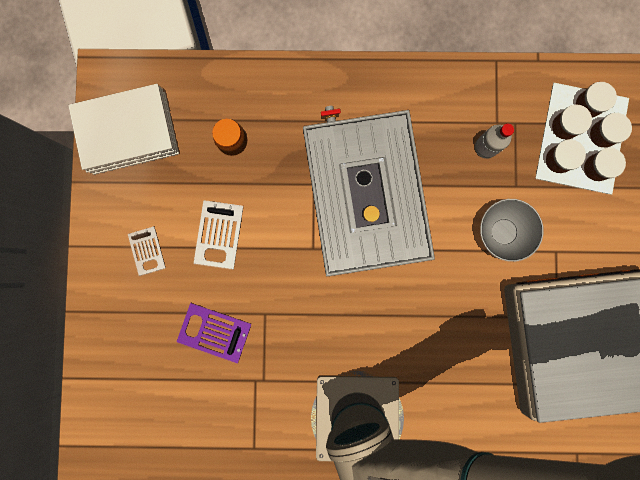

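View pics/side0.png

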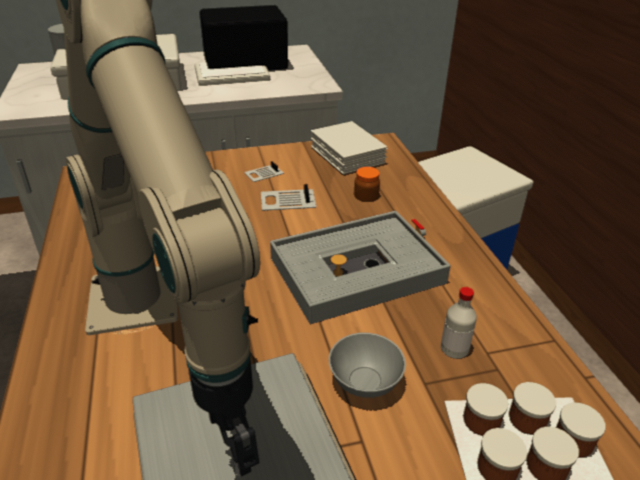

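The possible strainers are the large white plate (218,235), the small white plate (146,250) and the purple plate (214,332). The description (not purple, the larger of its colour) picks the large white one at (218,235). I'll check it in a close crop and take rough positions.

```bash
cat > h.py <<'E'
import cv2,numpy as np
from scipy.spatial.transform import Rotation as R
def pix2w(ci,u,v,d=None,z=None):
    K=ci["intrinsics"];Rm=cv2.Rodrigues(np.array(ci["rvec"],float))[0];t=np.array(ci["tvec"]).ravel()
    r=np.linalg.inv(K)@np.array([u,v,1.])
    c=-Rm.T@t; w=Rm.T@r
    if d is not None: return c+w*d
    return c+w*(z-c[2])/w[2]
def proj(ci,P):
    p,_=cv2.projectPoints(np.array(P,float).reshape(-1,3),np.array(ci["rvec"],float),np.array(ci["tvec"],float),ci["intrinsics"],None);return p.reshape(-1,2)
def load(n):
    z=np.load(f"pics/{n}ci.npz");return {k:z[k] for k in z}
E
python3 - <<'E'
from h import *
ci=load("top0");d=np.load("pics/top0.npy")
for nm,u,v in [("grip",220,211),("eye",214,255),("tl",202,202),("tr",242,207),("br",232,269),("bl",195,264),("stud",371,213),("sumpc",366,195),("trayTL",304,126),("trayTR",409,111),("trayBR",433,257),("trayBL",328,274),("bowl",505,232),("sauce",507,130),("jar",228,133)]:
    print(nm,np.round(pix2w(ci,u,v,d=d[v,u]),1),d[v,u])
im=cv2.imread("pics/top0.png")
a=cv2.resize(im[185:285,120:260],None,fx=4,fy=4,interpolation=cv2.INTER_CUBIC)
cv2.imwrite("pics/crop.png",a)
a=cv2.resize(im[100:285,290:440],None,fx=3.2,fy=3.2,interpolation=cv2.INTER_CUBIC)
cv2.imwrite("pics/crop2.png",a)
E
```

```text
grip [511.3 352.1  36.9] 1350.6757
eye [401.7 372.2  -1.3] 1380.8608
tl [538.8 407.1  -1.1] 1391.0475
tr [526.  301.8   6. ] 1382.1387
br [366.2 323.9   4.1] 1372.4357
bl [377.8 418.6   6.6] 1371.591
stud [508.8 -26.7  53.3] 1330.9255
sumpc [560.5 -17.3   8.6] 1379.4738
trayTL [724.8 142.6  60.7] 1340.9106
trayTR [ 767.4 -120.4   55.5] 1347.0574
trayBR [ 401.4 -179.4   57. ] 1318.0873
trayBL [356.4  78.2  59.3] 1314.6564
bowl [ 469.4 -373.3    6.9] 1371.4137
sauce [ 689.7 -326.8  169.4] 1226.0245
jar [697.9 327.4  87.2] 1314.0247
```

View pics/crop.png

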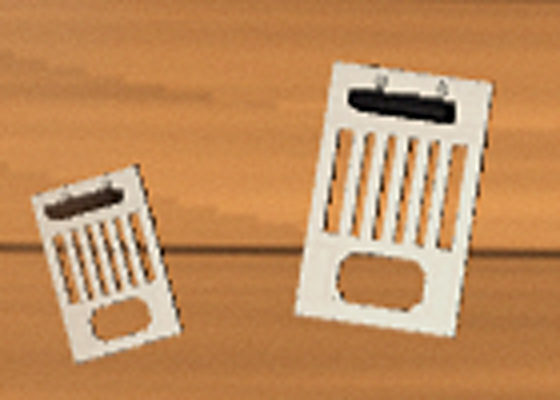

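View pics/crop2.png

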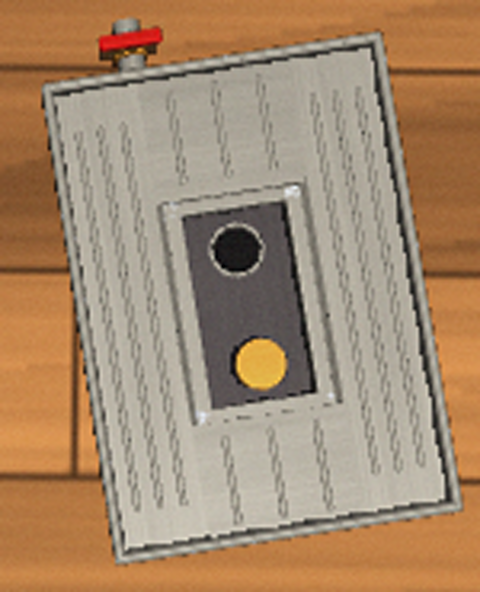

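View pics/wrist0.png

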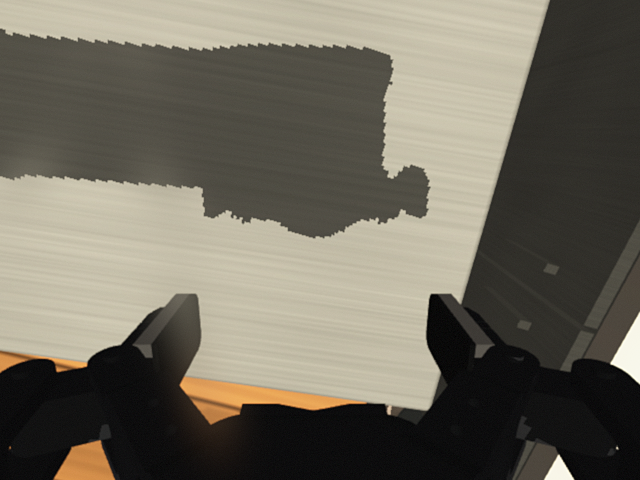

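The close crop confirms it: the large white plate has a black grip at crop (400,105), and the smaller copy sits to its left. I'm raising the arm and swinging it over the tray first.

>>> {"method": "step_arm", "body": {
  "deltas": [
    [[1,30,22,14,0,0,0.05],[1,30,22,14,0,0,0.05],[1,30,22,14,0,0,0.05],[1,30,22,14,0,0,0.05],[1,30,22,14,0,0,0.05],[1,30,22,14,0,0,0.05],[1,30,22,14,0,0,0.05],[1,30,22,14,0,0,0.05],[1,30,22,14,0,0,0.05],[1,30,22,14,0,0,0.05]]
  ]
}}

```text
clock: 0.98
eef_pos: [482.4, -402.8, 349.4]
tool_rot: [-3.141, 0.0, 0.785]
force: [1.4, -1.1, 0.0]
width: 85.5
```

>>> {"method": "step_arm", "body": {
  "deltas": [
    [[1,2,40,0,0,0,0.09],[1,2,40,0,0,0,0.09],[1,2,40,0,0,0,0.09],[1,2,40,0,0,0,0.09],[1,2,40,0,0,0,0.09],[1,2,40,0,0,0,0.09],[1,2,40,0,0,0,0.09],[1,2,40,0,0,0,0.09],[1,2,40,0,0,0,0.09],[1,2,40,0,0,0,0.09]]
  ]
}}

```text
clock: 1.82
eef_pos: [500.9, -2.5, 348.8]
tool_rot: [-3.142, 0.0, 1.687]
force: [1.4, 0.3, -0.7]
width: 85.4
```

>>> {"method": "step_arm", "body": {
  "deltas": [
    [[1,0,0,0,0,0,0],[1,0,0,0,0,0,0]]
  ]
}}

```text
clock: 1.98
eef_pos: [501.2, -1.5, 348.9]
tool_rot: [3.142, -0.001, 1.688]
force: [0.1, -1.2, 0.1]
width: 85.8
```

```bash
cat >> h.py <<'E'
def snap(n,name):
    from cell import ctrl
    s=ctrl.read_state();ci=ctrl.camera_info(n);im,d=ctrl.get_image(n)
    cv2.imwrite(f"pics/{name}.png",im[:,:,::-1]);np.save(f"pics/{name}.npy",d)
    np.savez(f"pics/{name}ci.npz",**{k:np.array(v) for k,v in ci.items()},pos=s["eef_pos"],rpy=s["tool_rot"])
    print("t",s["clock"],"pos",np.round(s["eef_pos"],1),"rpy",np.round(s["tool_rot"],4),"F",np.round(s["force"],1),"w",round(s["width"],1),"q",np.round(s["qpos"],2))
E
python3 -c "
from h import *;snap('wrist','w1')"
```

```text
t 1.9833 pos [501.2  -1.5 348.9] rpy [ 3.1416e+00 -7.0000e-04  1.6882e+00] F [ 0.1 -1.2  0.1] w 85.8 q [ 0.29  0.3  -0.45  1.7   0.14  1.17 -0.09]
```

View pics/w1.png

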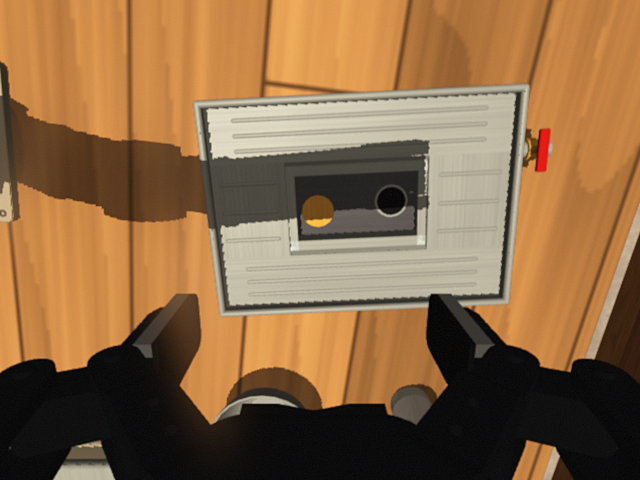

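Run:
```python
from h import *
im=cv2.imread("pics/w1.png")
a=im[145:270,270:445]
a=cv2.convertScaleAbs(a,alpha=1.3,beta=25)
cv2.imwrite("pics/w1c.png",cv2.resize(a,None,fx=4.5,fy=4.5,interpolation=cv2.INTER_CUBIC))
ci=load("w1");d=np.load("pics/w1.npy")
for u,v,z in [(195,101,58),(527,86,58),(508,302,58),(222,313,58)]: print(np.round(pix2w(ci,u,v,z=z),1),np.round(pix2w(ci,u,v,d=d[v,u]),1))
v=210
print([ (u,np.round(pix2w(ci,u,v,d=d[v,u]),1).tolist()) for u in range(275,440,6)])
```

```text
[356.8  82.4  58. ] [357.4  82.3  60.1]
[726.  141.8  58. ] [724.8 141.4  60.4]
[ 771.  -118.6   58. ] [ 771.  -118.6   58. ]
[ 401.4 -177.8   58. ] [ 402.  -176.3   60.8]
[(275, [457.0, -35.4, 43.4]), (281, [464.4, -35.0, 41.3]), (287, [471.8, -34.4, 40.0]), (293, [479.3, -34.2, 36.3]), (299, [486.5, -39.5, 6.7]), (305, [494.5, -28.8, 54.0]), (311, [501.8, -28.1, 53.2]), (317, [509.2, -27.4, 52.5]), (323, [516.4, -26.1, 54.6]), (329, [523.7, -25.2, 54.8]), (335, [535.0, -33.8, 6.3]), (341, [543.1, -32.9, 6.2]), (347, [551.2, -31.9, 6.4]), (353, [559.1, -30.7, 8.1]), (359, [567.6, -30.3, 4.7]), (365, [575.3, -28.9, 7.6]), (371, [583.1, -27.7, 8.9]), (377, [591.6, -27.1, 6.5]), (383, [599.5, -26.0, 7.6]), (389, [607.7, -25.2, 7.0]), (395, [615.3, -23.8, 9.1]), (401, [623.6, -23.1, 8.2]), (407, [631.7, -22.2, 8.0]), (413, [640.0, -21.3, 7.3]), (419, [639.5, -15.6, 35.3]), (425, [647.2, -14.8, 35.1]), (431, [652.7, -12.9, 41.2]), (437, [660.2, -11.9, 41.5])]
```

View pics/w1c.png

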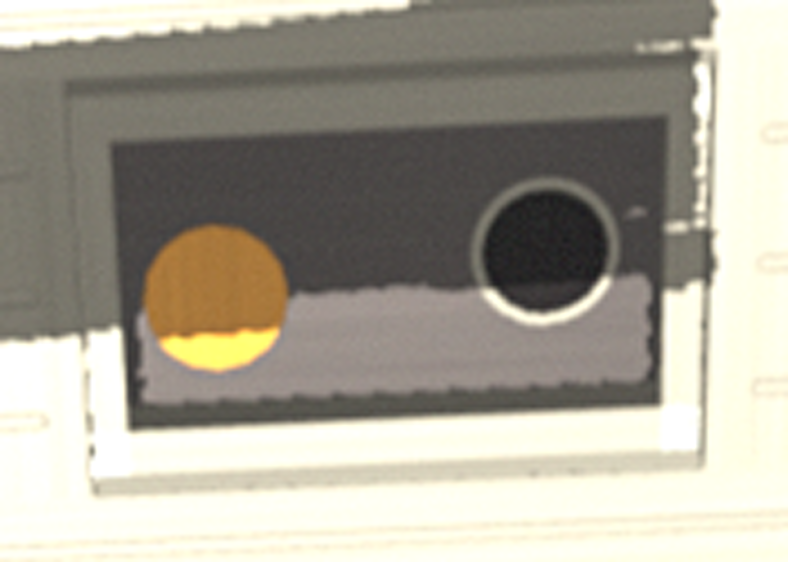

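Run:
```python
from h import *
ci=load("w1")
f=lambda u,v,z:pix2w(ci,u/4.5+270-0.4,v/4.5+145-0.4,z=z)[:2]
W=np.array([f(66,85,42),f(708,50,42),f(703,465,42),f(95,492,42)])
print(np.round(W,1))
M=np.array([[-92.5,60],[84.5,60],[84.5,-60],[-92.5,-60]])
A,B=W-W.mean(0),M-M.mean(0)
th=np.arctan2((B[:,0]*A[:,1]-B[:,1]*A[:,0]).sum(),(A*B).sum());Rt=np.array([[np.cos(th),-np.sin(th)],[np.sin(th),np.cos(th)]])
c=W.mean(0)-Rt@M.mean(0);print("yaw",th,"sump",c,"scale",np.sqrt((A**2).sum()/(B**2).sum()))
print("res",np.round(W-(M@Rt.T+c),1))
s=f(216,298,55);print("stud",s,"-> sump from stud yaw .165",s+54*np.array([np.cos(.165),np.sin(.165)]))
# top camera
ct=load("top0");print("top stud",pix2w(ct,290+260/3.2-.4,100+363/3.2-.4,z=55))
g=lambda u,v,z:pix2w(ct,290+u/3.2-.4,100+v/3.2-.4,z=z)[:2]
print("top rim",[np.round(g(*p,58),1) for p in [(44,86),(380,36),(462,505),(120,562)]])
# strainer rough from top
h=lambda u,v,z:pix2w(ct,120+u/4-.4,185+v/4-.4,z=z)[:2]
C=[h(*p,4) for p in [(334,64),(494,82),(456,336),(294,314)]];print(np.round(C,1),np.mean(C,0));print("eye",h(380,282,4),"grip",h(402,105,38))
```

```text
[[462.9  23.3]
 [634.3  52.8]
 [655.7 -62.8]
 [482.5 -91.4]]
yaw 0.16992371261483832 sump [562.78785207 -18.84725491] scale 0.9833007695493845
res [[ 1.4 -1.4]
 [-1.6 -1.8]
 [-0.5  0.9]
 [ 0.7  2.2]]
stud [509.95513813 -27.84697027] -> sump from stud yaw .165 [563.22172932 -18.9773444 ]
top stud [508.51732634 -26.20441902  55.        ]
top rim [array([724.4, 144.4]), array([ 767. , -118.4]), array([ 400.3, -181.5]), array([353.4,  80.4])]
[[541.8 403.2]
 [531.3 299.4]
 [367.3 319.9]
 [380.1 424.1]] [455.10956597 361.63297274]
eye [401.27212099 369.5158104 ] grip [511.59956992 351.59937543]
```

>>> {"method": "step_arm", "body": {
  "deltas": [
    [[1,-5,37,-7,0,0,-0.024],[1,-5,37,-7,0,0,-0.024],[1,-5,37,-7,0,0,-0.024],[1,-5,37,-7,0,0,-0.024],[1,-5,37,-7,0,0,-0.024],[1,-5,37,-7,0,0,-0.024],[1,-5,37,-7,0,0,-0.024],[1,-5,37,-7,0,0,-0.024],[1,-5,37,-7,0,0,-0.024],[1,-5,37,-7,0,0,-0.024]]
  ]
}}

```text
clock: 2.87
eef_pos: [452.7, 365.3, 278.0]
tool_rot: [3.141, 0.002, 1.437]
force: [0.5, 0.2, -0.1]
width: 85.3
```

>>> {"method": "step_arm", "body": {
  "deltas": [
    [[1,0,0,0,0,0,0],[1,0,0,0,0,0,0]]
  ]
}}

```text
clock: 3.03
eef_pos: [451.1, 366.4, 277.7]
tool_rot: [-3.14, 0.001, 1.444]
force: [0.6, -1.2, -0.0]
width: 85.6
```

```bash
python3 -c "
from h import *;snap('wrist','w2')"
```

```text
t 3.0333 pos [451.1 366.4 277.7] rpy [-3.1402e+00  1.2000e-03  1.4444e+00] F [ 0.6 -1.2 -0. ] w 85.6 q [-0.43  0.49 -0.47  1.61  0.24  1.1  -1.09]
```

View pics/w2.png

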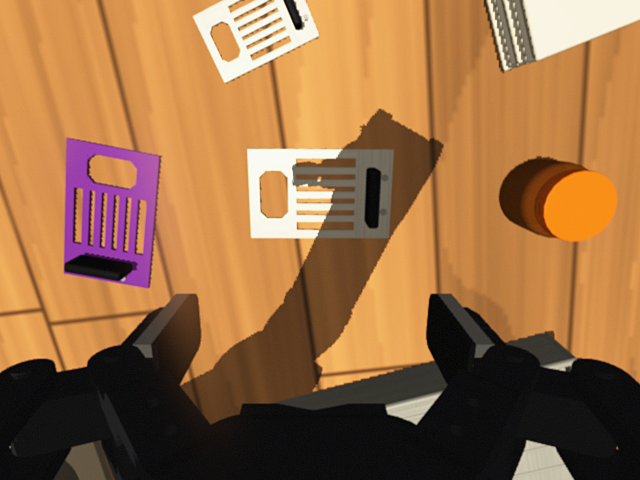

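Run:
```python
from h import *
im=cv2.imread("pics/w2.png")
cv2.imwrite("pics/w2c.png",cv2.resize(im[135:255,235:410],None,fx=4.5,fy=4.5,interpolation=cv2.INTER_CUBIC))
```

```text
(no output)
```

View pics/w2c.png

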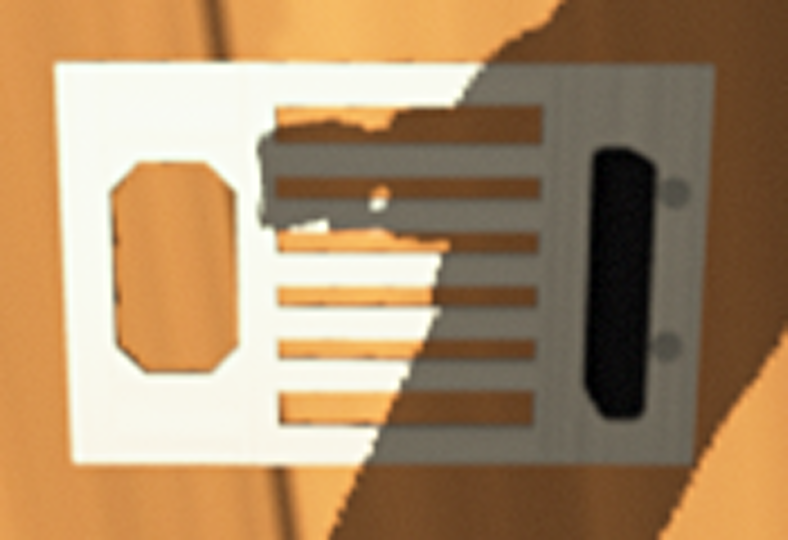

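```bash
cat >> h.py <<'E'
def fit2d(M,W,scale=False):
    M=np.array(M,float);W=np.array(W,float);A,B=W-W.mean(0),M-M.mean(0)
    th=np.arctan2((B[:,0]*A[:,1]-B[:,1]*A[:,0]).sum(),(A*B).sum());Rt=np.array([[np.cos(th),-np.sin(th)],[np.sin(th),np.cos(th)]])
    s=np.sqrt((A**2).sum()/(B**2).sum())
    c=W.mean(0)-Rt@M.mean(0);return th,c,s,W-(M@Rt.T+c)
E
python3 - <<'E'
from h import *
ci=load("w2")
f=lambda u,v,z:pix2w(ci,u/4.5+235-0.4,v/4.5+135-0.4,z=z)[:2]
W=[f(54,62,4),f(715,65,4),f(692,464,4),f(73,464,4), f(112,267,4),f(238,267,4)]
M=[[-82.5,52],[82.5,52],[82.5,-52],[-82.5,-52],[-70.5,0],[-37.5,0]]
th,c,s,r=fit2d(M,W);print(th,c,s);print(np.round(r,1))
print("grip",c+58*np.array([np.cos(th),np.sin(th)]),"eye",c-54*np.array([np.cos(th),np.sin(th)]))
# grip top: far(y+) end top edge and back; visible top face
print("griptop pts",[np.round(f(*p,38),1) for p in [(593,150),(655,160),(640,418),(588,390)]])
E
```

```text
-0.12955853320400307 [457.94748707 361.37809369] 0.9991658128972536
[[-0.3 -0. ]
 [-0.1 -0.3]
 [-0.1  0.1]
 [ 0.1 -0.5]
 [ 0.5  0.3]
 [-0.   0.5]]
grip [515.4613906  353.88470317] eye [404.40005966 368.35469866]
griptop pts [array([510. , 388.6]), array([524.2, 384.5]), array([515.6, 322.8]), array([503.6, 331.4])]
```

Wrist view: the strainer spans (247,149)–(391,238) with its grip at (373,197). The fit residual is under 0.5 mm: grip at (515.5, 353.9), yaw −0.13.

>>> {"method": "step_arm", "body": {
  "deltas": [
    [[1,8,-1.6,-22,0,0,0],[1,8,-1.6,-22,0,0,0],[1,8,-1.6,-22,0,0,0],[1,8,-1.6,-22,0,0,0],[1,8,-1.6,-22,0,0,0],[1,8,-1.6,-22,0,0,0],[1,8,-1.6,-22,0,0,-0.003],[1,8,-1.3,-22,0,0,0],[1,0,0,0,0,0,0],[1,0,0,0,0,0,0]]
  ]
}}

```text
clock: 3.92
eef_pos: [516.4, 350.0, 102.2]
tool_rot: [-3.141, 0.003, 1.436]
force: [-0.6, 1.3, 0.7]
width: 85.4
```

```bash
python3 -c "
from h import *;snap('wrist','w3')"
```

```text
t 3.9167 pos [516.4 350.  102.2] rpy [-3.1407e+00  2.9000e-03  1.4356e+00] F [-0.6  1.3  0.7] w 85.4 q [-0.41  0.74 -0.39  1.68  0.37  0.79 -1.1 ]
```

View pics/w3.png

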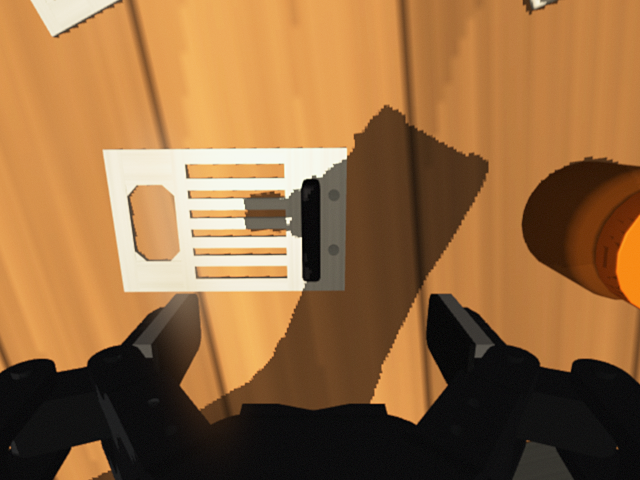

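Run:
```python
from h import *
from cell import ctrl
print(ctrl.read_state()["eef_pos"])
ci=load("w3")
W=[pix2w(ci,u,v,z=4)[:2] for u,v in [(103,149.5),(347.5,148.5),(345,291),(124,292)]]
M=[[-82.5,52],[82.5,52],[82.5,-52],[-82.5,-52]]
th,c,s,r=fit2d(M,W);print(th,c,s);print(np.round(r,1))
print("grip",c+58*np.array([np.cos(th),np.sin(th)]))
```

```text
[516.33703093 351.72254726 103.49865087]
-0.130897207608952 [458.2285     361.22524419] 0.9998384729924977
[[ 0.1  0. ]
 [-0.1 -0.1]
 [ 0.1  0.1]
 [-0.1 -0. ]]
grip [515.73232079 353.65486801]
```

>>> {"method": "step_arm", "body": {
  "deltas": [
    [[1,0,0,-15,0,0,0.003],[1,0,0,-15,0,0,0],[1,0,0,-15,0,0,0],[1,0,0,-12,0,0,0],[1,0,0,0,0,0,0],[1,0,0,0,0,0,0],[1,0,0,0,0,0,0]]
  ]
}}

```text
clock: 4.55
eef_pos: [516.1, 354.0, 47.2]
tool_rot: [3.14, -0.002, 1.443]
force: [-0.1, -0.3, 0.2]
width: 85.4
```

```bash
python3 -c "
from h import *;snap('wrist','w4')"
```

```text
t 4.55 pos [516.1 354.   47.2] rpy [ 3.1402e+00 -1.5000e-03  1.4427e+00] F [-0.1 -0.3  0.2] w 85.4 q [-0.43  0.82 -0.35  1.71  0.41  0.69 -1.13]
```

>>> {"method": "step_arm", "body": {
  "deltas": [
    [[1,0,0,-10,0,0,0],[1,0,0,-10,0,0,0],[1,0,0,-10,0,0,0],[1,0,0,0,0,0,0],[1,0,0,0,0,0,0],[1,0,0,0,0,0,0]]
  ]
}}

```text
clock: 5.1
eef_pos: [515.2, 353.4, 15.5]
tool_rot: [-3.141, 0.0, 1.443]
force: [-1.1, 0.6, -0.3]
width: 84.8
```

>>> {"method": "step_arm", "body": {
  "deltas": [
    [[0,0,0,0,0,0,0],[0,0,0,0,0,0,0],[0,0,0,0,0,0,0],[0,0,0,0,0,0,0],[0,0,0,0,0,0,0],[0,0,0,0,0,0,0],[0,0,0,0,0,0,0],[0,0,0,0,0,0,0]]
  ]
}}

```text
clock: 5.77
eef_pos: [515.4, 353.3, 15.9]
tool_rot: [3.142, -0.0, 1.443]
force: [-1.1, 0.6, 0.9]
width: -0.0
```

```bash
python3 -c "
from h import *;snap('wrist','w5')"
```

```text
t 5.7667 pos [515.4 353.3  15.9] rpy [ 3.1416e+00 -1.0000e-04  1.4427e+00] F [-1.1  0.6  0.9] w -0.0 q [-0.45  0.86 -0.33  1.72  0.43  0.63 -1.15]
```

View pics/w5.png

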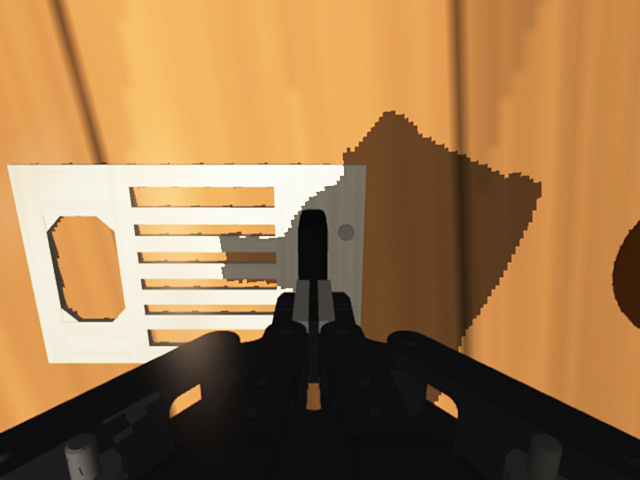

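Run:
```python
from h import *
im=cv2.imread("pics/w5.png")
a=cv2.convertScaleAbs(im[190:420,220:410],alpha=2.,beta=30)
cv2.imwrite("pics/w5c.png",cv2.resize(a,None,fx=2.6,fy=2.6,interpolation=cv2.INTER_CUBIC))
d=np.load("pics/w5.npy");ci=load("w5")
for v in range(200,420,12): print(v,[round(float(pix2w(ci,u,v,d=d[v,u])[2])) for u in (290,300,306,313,319,326,334)],np.round(pix2w(ci,313,v,d=d[v,313]),0))
```

```text
200 [2, 2, 3, 3, 3, 4, 3] [520. 389.   3.]
212 [3, 4, 14, 15, 14, 2, 4] [520. 386.  15.]
224 [3, 33, 35, 35, 36, 30, 3] [520. 385.  35.]
236 [2, 36, 37, 37, 38, 36, 3] [519. 381.  37.]
248 [3, 180, 37, 37, 37, 37, 4] [518. 376.  37.]
260 [2, 37, 37, 37, 180, 35, 2] [518. 371.  37.]
272 [3, 36, 37, 37, 37, 36, 3] [517. 366.  37.]
284 [4, 47, 46, 46, 45, 47, 2] [517. 365.  46.]
296 [48, 57, 57, 57, 57, 57, 49] [517. 365.  57.]
308 [59, 67, 66, 67, 67, 66, 58] [517. 365.  67.]
320 [76, 75, 75, 75, 75, 74, 77] [517. 365.  75.]
332 [84, 83, 83, 75, 76, 83, 84] [516. 361.  75.]
344 [91, 90, 84, 75, 81, 90, 90] [516. 356.  75.]
356 [95, 95, 84, 75, 82, 96, 94] [515. 353.  75.]
368 [108, 98, 85, 74, 82, 96, 108] [515. 348.  74.]
380 [112, 86, 84, 74, 82, 87, 109] [514. 343.  74.]
392 [113, 86, 84, -2, -1, 87, 109] [506. 280.  -2.]
404 [113, 89, 85, -1, -1, 89, 108] [505. 273.  -1.]
416 [115, 115, 115, 116, 115, 115, 115] [517. 365. 116.]
```

View pics/w5c.png

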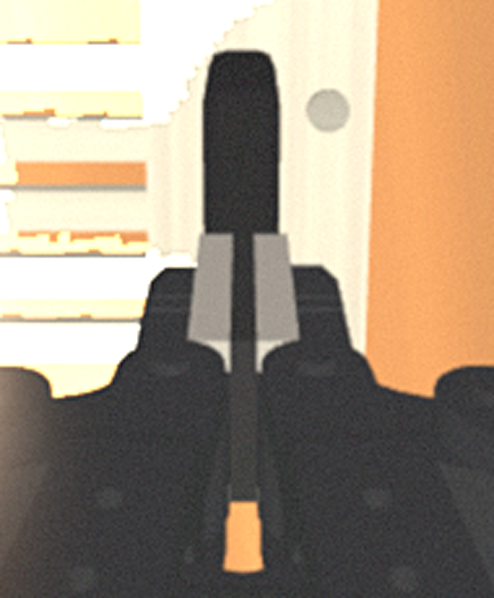

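Run:
```python
from h import *
for n,pts in [("w4",[(190,297),(190,310),(180,310),(195,330),(435,297),(440,310),(430,320)]),("w5",[(303,r) for r in range(274,300,2)]+[(313,r) for r in range(274,300,2)])]:
    ci=load(n);d=np.load(f"pics/{n}.npy")
    T=R.from_euler('xyz',ci["rpy"])
    for u,v in pts:
        p=pix2w(ci,u,v,d=d[v,u]);print(n,u,v,np.round(p,1),"tool",np.round(T.inv().apply(p-ci["pos"]),1))
```

```text
w4 190 297 [475.1 370.8  89.7] tool [ 11.5 -42.7 -42.5]
w4 190 310 [474.8 366.7  91.4] tool [  7.5 -42.5 -44.3]
w4 180 310 [474.6 370.5  98.8] tool [ 11.2 -43.1 -51.7]
w4 195 330 [473.3 357.1  87.7] tool [ -2.3 -42.7 -40.6]
w4 435 297 [559.9 359.3  88.5] tool [ 10.9  42.9 -41.3]
w4 440 310 [559.6 357.3  94.6] tool [  9.   42.8 -47.4]
w4 430 320 [558.6 348.9  85.5] tool [  0.4  42.9 -38.3]
w5 303 274 [512.9 365.   35.7] tool [ 11.3  -4.1 -19.8]
w5 303 276 [512.7 364.1  35.4] tool [ 10.3  -4.1 -19.6]
w5 303 278 [512.7 364.   37.3] tool [ 10.2  -4.  -21.5]
w5 303 280 [513.1 365.4  43.1] tool [ 11.7  -3.9 -27.2]
w5 303 282 [513.  364.9  43.8] tool [ 11.2  -3.8 -28. ]
w5 303 284 [513.2 365.2  46.7] tool [ 11.6  -3.8 -30.9]
w5 303 286 [513.2 364.9  47.9] tool [ 11.2  -3.7 -32. ]
w5 303 288 [513.2 365.1  50.1] tool [ 11.4  -3.7 -34.2]
w5 303 290 [513.3 365.   51.7] tool [ 11.3  -3.6 -35.9]
w5 303 292 [513.3 364.7  52.8] tool [ 11.   -3.6 -37. ]
w5 303 294 [513.4 365.   55.4] tool [ 11.3  -3.5 -39.5]
w5 303 296 [513.5 365.5  58.2] tool [ 11.8  -3.5 -42.3]
w5 303 298 [513.5 365.1  59. ] tool [ 11.5  -3.4 -43.2]
w5 313 274 [517.  365.1  37.3] tool [ 11.9   0.  -21.5]
w5 313 276 [516.8 364.2  37.1] tool [ 11.    0.  -21.3]
w5 313 278 [516.6 362.6  35.3] tool [  9.4   0.  -19.4]
w5 313 280 [516.9 364.8  42.8] tool [ 11.6   0.  -27. ]
w5 313 282 [517.  365.4  46.4] tool [ 12.2   0.  -30.6]
w5 313 284 [516.9 364.7  46.5] tool [ 11.5   0.  -30.6]
w5 313 286 [517.  365.2  49.6] tool [ 12.    0.  -33.8]
w5 313 288 [516.9 365.   51.1] tool [ 11.8   0.  -35.2]
w5 313 290 [516.9 364.6  52. ] tool [ 11.4   0.  -36.2]
w5 313 292 [516.9 364.7  53.9] tool [ 11.5   0.  -38.1]
w5 313 294 [516.8 364.2  54.6] tool [ 11.    0.  -38.8]
w5 313 296 [516.9 364.7  57.3] tool [ 11.4   0.  -41.4]
w5 313 298 [517.  365.   59.7] tool [ 11.8   0.  -43.9]
```

The fingers shut to 0 mm without taking the grip. Depth shows the tips about 34 mm higher than the tool frame suggests. I'll check this against the side camera.

Run:
```python
from h import *
snap('side','s1')
ci=load('s1')
im=cv2.imread("pics/s1.png")
P=[[515.4,353.3,15.9-8],[515.4,353.3,42]]
pp=proj(ci,P);print(pp)
x,y=pp.mean(0).astype(int)
a=im[y-60:y+40,x-70:x+70].copy()
a=cv2.resize(a,None,fx=5,fy=5,interpolation=cv2.INTER_CUBIC)
for p,c in zip(pp,[(0,0,255),(0,255,0)]): cv2.circle(a,(int((p[0]-x+70)*5),int((p[1]-y+60)*5)),4,c,-1)
cv2.imwrite("pics/s1c.png",a)
```

```text
t 5.8167 pos [515.4 353.3  15.8] rpy [ 3.1416 -0.      1.4427] F [-0.1 -0.4  0.4] w -0.0 q [-0.45  0.86 -0.33  1.72  0.43  0.63 -1.15]
[[305.67900457 197.28641949]
 [305.68633243 187.85465603]]
```

View pics/s1c.png

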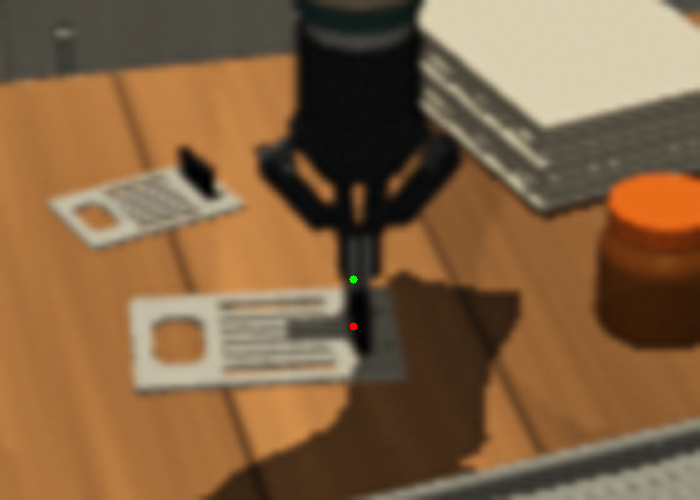

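Confirmed: the side view puts the fingertips at the green mark (z≈42), just above the grip. The true grasp frame sits about 34 mm behind the reported TCP. I'll open, go down 31 mm more, and close again.

>>> {"method": "step_arm", "body": {
  "deltas": [
    [[1,0,0,0,0,0,0],[1,0,0,0,0,0,0],[1,0,0,0,0,0,0],[1,0,0,0,0,0,0],[1,0,0,0,0,0,0],[1,0,0,0,0,0,0],[1,0,0,0,0,0,0],[1,0,0,0,0,0,0]]
  ]
}}

```text
clock: 6.53
eef_pos: [515.4, 353.3, 15.8]
tool_rot: [-3.142, -0.0, 1.443]
force: [-0.1, -0.0, -0.7]
width: 85.5
```

>>> {"method": "step_arm", "body": {
  "deltas": [
    [[1,0,0,-8,0,0,0],[1,0,0,-8,0,0,0],[1,0,0,-8,0,0,0],[1,0,0,-7,0,0,0],[1,0,0,0,0,0,0],[1,0,0,0,0,0,0],[1,0,0,0,0,0,0]]
  ]
}}

```text
clock: 7.12
eef_pos: [515.4, 353.5, -15.3]
tool_rot: [-3.142, -0.0, 1.443]
force: [-0.4, -0.3, -0.6]
width: 85.5
```

>>> {"method": "step_arm", "body": {
  "deltas": [
    [[0,0,0,0,0,0,0],[0,0,0,0,0,0,0],[0,0,0,0,0,0,0],[0,0,0,0,0,0,0],[0,0,0,0,0,0,0],[0,0,0,0,0,0,0],[0,0,0,0,0,0,0],[0,0,0,0,0,0,0]]
  ]
}}

```text
clock: 7.78
eef_pos: [515.5, 353.4, -14.9]
tool_rot: [3.141, -0.0, 1.443]
force: [-0.0, 0.1, 2.4]
width: 11.3
```

```bash
python3 -c "
from h import *;snap('wrist','w6')"
```

```text
t 7.7833 pos [515.5 353.4 -14.9] rpy [ 3.1414e+00 -2.0000e-04  1.4428e+00] F [-0.   0.1  2.4] w 11.3 q [-0.46  0.91 -0.31  1.73  0.45  0.58 -1.17]
```

View pics/w6.png

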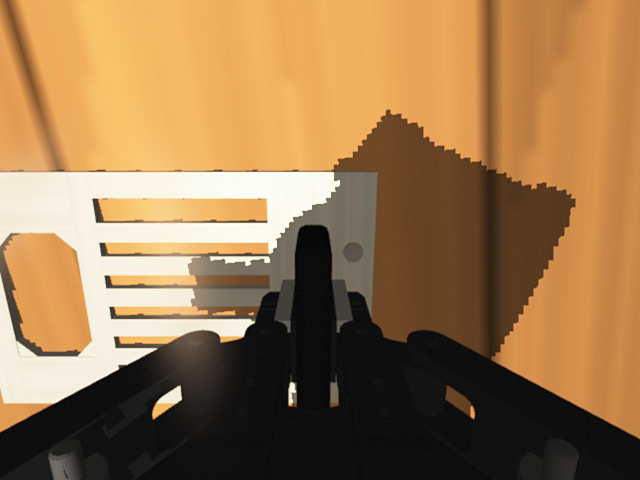

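Gripped: width 11.3 mm, with the grip between the pads at (313,290). Before moving, I'll work out a clearance-optimal path in the tray's x-z plane.

```bash
cat > plan.py <<'E'
import numpy as np,heapq
def box(a,b,c,d,n=2.0):
    xs=np.arange(a,b+.01,n);zs=np.arange(c,d+.01,1.)
    return np.vstack([np.c_[xs,xs*0+c],np.c_[xs,xs*0+d],np.c_[zs*0+a,zs],np.c_[zs*0+b,zs]])
pl=np.vstack([box(-82.5,-70.5,0,4,1),box(-37.5,82.5,0,4,1.5),box(52,64,4,38)])
def sdbox(P,a,b,c,d):
    q=np.abs(P-[(a+b)/2,(c+d)/2])-[(b-a)/2,(d-c)/2]
    return np.linalg.norm(np.maximum(q,0),axis=1)+np.minimum(q.max(1),0)
def clear(s0,z0,t):
    c,s=np.cos(t),np.sin(t);P=np.c_[s0+pl[:,0]*c-pl[:,1]*s,z0+pl[:,0]*s+pl[:,1]*c]
    m=min(sdbox(P,-74,-34,14,18).min(),sdbox(P,-60,-48,-29,14).min(),P[:,1].min())
    m=min(m,sdbox(P,-300,-92.5,-50,5).min(),sdbox(P,84.5,300,-50,5).min())
    return m
if __name__=="__main__":
    S=np.arange(-14,16,1.);Z=np.arange(0,70,1.);T=np.arange(0,.641,.04)
    C=np.array([[[clear(s,z,t) for t in T] for z in Z] for s in S])
    n=C.shape;st=(list(S).index(-8),n[1]-1,13);go=(list(S).index(7),7,0)
    print(T[13],C[st],C[go])
    D={st:(0,None)};h=[(0,st)];done=set()
    while h:
        c,k=heapq.heappop(h)
        if k in done: continue
        done.add(k)
        if k==go: break
        for d in np.ndindex(3,3,3):
            j=tuple(np.array(k)+np.array(d)-1)
            if j in done or min(j)<0 or any(j[i]>=n[i] for i in range(3)) or C[j]<1: continue
            w=c+(np.abs(np.array(d)-1).sum())*0.1+ (6/min(C[j],6))**3
            if j not in D or w<D[j][0]: D[j]=(w,k);heapq.heappush(h,(w,j))
    p=[go]
    while p[-1]!=st:p.append(D[p[-1]][1])
    for k in p[::-1]: print(S[k[0]],Z[k[1]],round(T[k[2]],2),round(C[k],2))
E
python3 plan.py
```

```text
0.52 11.465285576702751 2.0
-8.0 69.0 0.52 11.47
-8.0 68.0 0.52 10.6
-8.0 67.0 0.52 9.73
-8.0 66.0 0.52 8.87
-8.0 65.0 0.48 11.21
-8.0 64.0 0.48 10.33
-8.0 63.0 0.48 9.44
-8.0 62.0 0.48 8.56
-8.0 61.0 0.48 7.66
-8.0 60.0 0.48 6.79
-8.0 59.0 0.44 8.99
-8.0 58.0 0.44 8.08
-8.0 57.0 0.44 7.18
-8.0 56.0 0.44 6.28
-8.0 55.0 0.4 8.38
-8.0 54.0 0.4 7.46
-8.0 53.0 0.4 6.54
-8.0 52.0 0.36 8.57
-8.0 51.0 0.36 7.64
-8.0 50.0 0.36 6.71
-8.0 49.0 0.32 8.67
-8.0 48.0 0.32 7.73
-8.0 47.0 0.32 6.77
-8.0 46.0 0.28 8.68
-8.0 45.0 0.28 7.72
-9.0 44.0 0.28 7.08
-10.0 43.0 0.28 6.67
-11.0 42.0 0.28 6.56
-12.0 41.0 0.28 6.74
-12.0 40.0 0.24 8.33
-12.0 39.0 0.24 7.74
-12.0 38.0 0.24 7.25
-12.0 37.0 0.24 6.86
-12.0 36.0 0.24 6.6
-11.0 35.0 0.28 4.75
-10.0 34.0 0.32 3.46
-9.0 34.0 0.36 2.63
-8.0 35.0 0.4 2.4
-7.0 35.0 0.4 2.4
-6.0 35.0 0.4 2.4
-5.0 35.0 0.4 2.4
-4.0 35.0 0.4 2.4
-3.0 35.0 0.4 2.4
-2.0 35.0 0.4 2.4
-1.0 35.0 0.4 2.4
0.0 35.0 0.4 2.4
1.0 35.0 0.4 2.44
2.0 34.0 0.4 1.87
3.0 33.0 0.36 2.09
3.0 32.0 0.36 2.06
4.0 31.0 0.36 1.94
4.0 30.0 0.32 2.38
4.0 29.0 0.32 2.09
5.0 28.0 0.32 1.92
5.0 27.0 0.28 2.47
5.0 26.0 0.28 2.19
5.0 25.0 0.28 1.92
6.0 24.0 0.24 2.48
6.0 23.0 0.24 2.48
6.0 22.0 0.24 2.39
6.0 21.0 0.2 2.45
6.0 20.0 0.2 2.45
6.0 19.0 0.2 2.45
7.0 18.0 0.16 2.6
7.0 17.0 0.16 2.6
7.0 16.0 0.16 2.6
7.0 15.0 0.12 2.99
7.0 14.0 0.12 2.99
7.0 13.0 0.12 2.99
7.0 12.0 0.08 3.27
7.0 11.0 0.08 3.27
6.0 10.0 0.08 3.41
6.0 9.0 0.04 3.45
6.0 8.0 0.04 4.23
7.0 7.0 0.0 2.0
```

>>> {"method": "step_arm", "body": {
  "deltas": [
    [[0,0,0,10,0,0,0],[0,0,0,20,0,0,0],[0,0,0,25,0,0,0],[0,0,0,25,0,0,0],[0,0,0,25,0,0,0],[0,0,0,20,0,0,0],[0,0,0,20,0,0,0],[0,0,0,2,0,0,0],[0,0,0,0,0,0,0]]
  ]
}}

```text
clock: 8.58
eef_pos: [515.9, 353.5, 132.8]
tool_rot: [3.14, -0.001, 1.443]
force: [-0.4, -0.0, -4.6]
width: 10.9
```

>>> {"method": "step_arm", "body": {
  "deltas": [
    [[0,8,-30,0,0,0,0.025],[0,8,-30,0,0,0,0.025],[0,8,-30,0,0,0,0.025],[0,8,-30,0,0,0,0.025],[0,8,-30,0,0,0,0.025],[0,8,-30,0,0,0,0.025],[0,8,-30,0,0,0,0.025],[0,8,-30,0,0,0,0.025],[0,8,-30,0,0,0,0.025],[0,8,-30,0,0,0,0.025]]
  ]
}}

```text
clock: 9.42
eef_pos: [594.2, 51.5, 129.8]
tool_rot: [-3.138, -0.0, 1.694]
force: [1.1, -1.4, -3.7]
width: 11.3
```

>>> {"method": "step_arm", "body": {
  "deltas": [
    [[0,8,-30,0,0,0,0.025],[0,8,-30,0,0,0,0.023],[0,1,-4,0,0,0,0],[0,0,0,0,0,0,0],[0,0,0,0,0,0,0],[0,0,0,0,0,0,0]]
  ]
}}

```text
clock: 9.92
eef_pos: [611.4, -8.5, 130.9]
tool_rot: [-3.14, -0.002, 1.743]
force: [0.1, -0.7, -3.4]
width: 10.8
```

```bash
python3 -c "
from h import *;snap('wrist','w7');snap('side','s7')
from plan import clear
for t in (.4,.44,.48):
  for s in (-10,-8,-6):
    print(t,s,[(z,round(clear(s,z,t),1)) for z in range(60,30,-2)])
"
```

```text
t 9.9167 pos [611.4  -8.5 130.9] rpy [-3.1401e+00 -2.0000e-03  1.7430e+00] F [ 0.1 -0.7 -3.4] w 10.8 q [ 0.29  0.71 -0.52  1.69  0.45  0.86 -0.26]
t 9.9667 pos [611.6  -8.4 131.3] rpy [-3.1406e+00 -1.6000e-03  1.7436e+00] F [ 0.2  0.5 -2.8] w 10.9 q [ 0.29  0.71 -0.52  1.69  0.45  0.86 -0.26]
0.4 -10 [(60, np.float64(13.8)), (58, np.float64(11.9)), (56, np.float64(10.1)), (54, np.float64(8.2)), (52, np.float64(6.4)), (50, np.float64(4.6)), (48, np.float64(2.7)), (46, np.float64(1.1)), (44, np.float64(0.9)), (42, np.float64(0.9)), (40, np.float64(1.4)), (38, np.float64(2.2)), (36, np.float64(3.1)), (34, np.float64(1.4)), (32, np.float64(-0.6))]
0.4 -8 [(60, np.float64(13.0)), (58, np.float64(11.1)), (56, np.float64(9.3)), (54, np.float64(7.5)), (52, np.float64(5.6)), (50, np.float64(3.8)), (48, np.float64(1.9)), (46, np.float64(0.2)), (44, np.float64(-1.1)), (42, np.float64(-0.7)), (40, np.float64(-0.3)), (38, np.float64(0.5)), (36, np.float64(1.8)), (34, np.float64(1.4)), (32, np.float64(-0.6))]
0.4 -6 [(60, np.float64(12.2)), (58, np.float64(10.4)), (56, np.float64(8.5)), (54, np.fl
[... 1739 characters left out ...]
(6.8)), (58, np.float64(5.0)), (56, np.float64(3.3)), (54, np.float64(1.5)), (52, np.float64(0.1)), (50, np.float64(-1.5)), (48, np.float64(-1.7)), (46, np.float64(-1.9)), (44, np.float64(-1.0)), (42, np.float64(1.0)), (40, np.float64(1.9)), (38, np.float64(-0.1)), (36, np.float64(-2.1)), (34, np.float64(-4.1)), (32, np.float64(-6.1))]
0.48 -6 [(60, np.float64(5.9)), (58, np.float64(4.1)), (56, np.float64(2.3)), (54, np.float64(0.7)), (52, np.float64(-0.9)), (50, np.float64(-1.9)), (48, np.float64(-1.7)), (46, np.float64(-1.9)), (44, np.float64(-1.0)), (42, np.float64(1.0)), (40, np.float64(1.9)), (38, np.float64(-0.1)), (36, np.float64(-2.1)), (34, np.float64(-4.1)), (32, np.float64(-6.1))]
```

View pics/w7.png

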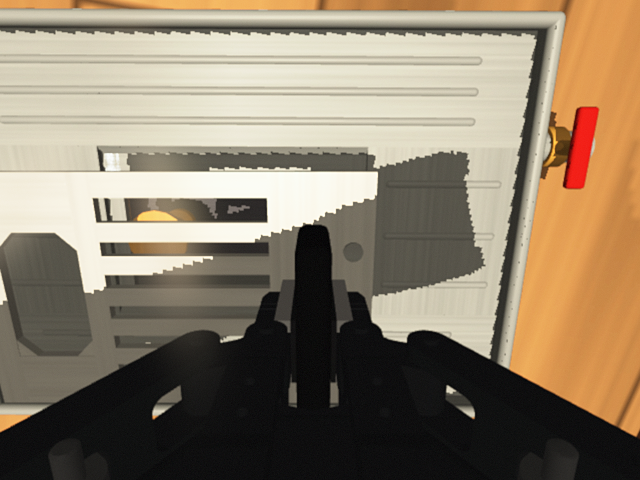

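View pics/s7.png

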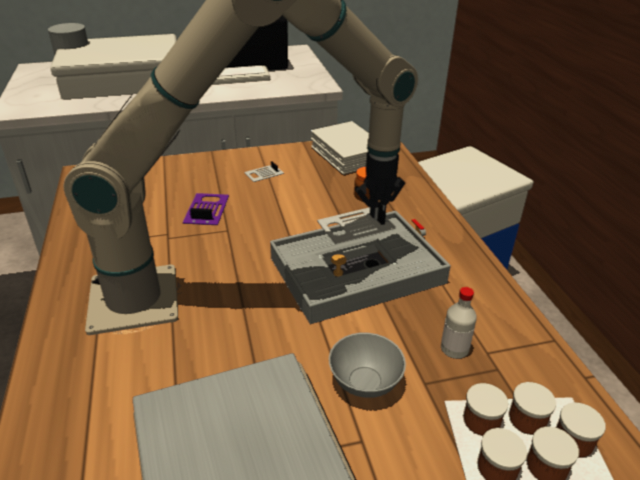

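Run:
```python
from h import *
ci=load("w7")
im=cv2.imread("pics/w7.png")
cv2.imwrite("pics/w7c.png",cv2.resize(im[135:275,80:400],None,fx=2.5,fy=2.5,interpolation=cv2.INTER_CUBIC))
c=np.array([563,-18.9]);th=.168;Rt=np.array([[np.cos(th),-np.sin(th)],[np.sin(th),np.cos(th)]])
P=[np.r_[Rt@np.array(m)+c,z] for m,z in [((-92.5,60),42),((84.5,60),42),((-54,0),55),((-54,20),55),((-34,0),55)]]
print("proj pred",np.round(proj(ci,P),1))
T=R.from_euler('xyz',ci["rpy"])
# plate predicted from grasp
T6=load("w6");Rg=R.from_euler('xyz',T6["rpy"])
pth=-.1303;pc=np.array([458.1,361.3,0]);Rp=R.from_euler('z',pth)
def plate(ci,m): # local plate pts -> world
    w=Rp.apply(m)+pc
    l=Rg.inv().apply(w-T6["pos"]); return R.from_euler('xyz',ci["rpy"]).apply(l)+ci["pos"]
Q=plate(ci,np.array([[82.5,52,4],[-70.5,0,4],[-37.5,0,4],[-54,28,4],[0,0,0],[58,0,0]]))
print(np.round(proj(ci,Q),1));print(np.round(Q,1))
print("sump frame",np.round((Q[:,:2]-c)@Rt,1))
```

```text
proj pred [[ 94.9 145.3]
 [367.4 146.3]
 [155.8 239.8]
 [152.5 210. ]
 [186.2 239.9]]
[[377.8 171.6]
 [  3.3 297.3]
 [ 82.9 297.4]
 [ 30.  232.1]
 [176.6 293.6]
 [313.  293.8]]
[[ 6.268e+02  4.720e+01  1.499e+02]
 [ 4.848e+02 -2.990e+01  1.501e+02]
 [ 5.173e+02 -2.430e+01  1.500e+02]
 [ 4.963e+02  5.000e-01  1.501e+02]
 [ 5.543e+02 -1.800e+01  1.460e+02]
 [ 6.115e+02 -8.200e+00  1.459e+02]]
sump frame [[ 74.   54.5]
 [-78.9   2.2]
 [-45.9   2.3]
 [-62.5  30.2]
 [ -8.4   2.4]
 [ 49.6   2.5]]
```

View pics/w7c.png

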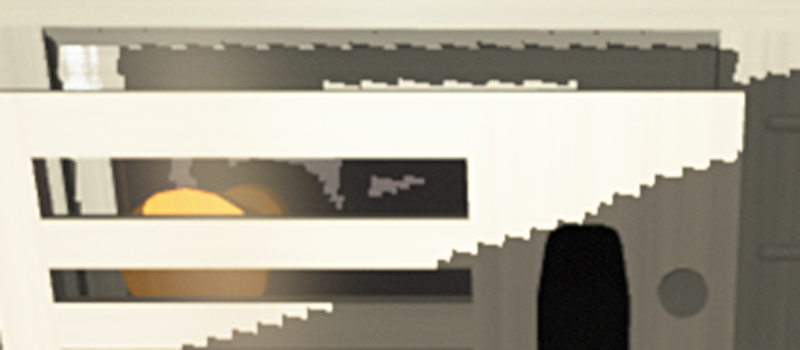

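```bash
cat > path.py <<'E'
from h import *
from plan import clear
WP=[(-9.2,109,0),(-12,62,.25),(-12,36,.25),(-8.5,34.8,.40),(0.5,34.8,.40),(5,26,.28),(7,17,.16),(6,8.5,.04),(-2,7.5,0.0),(-2,0,0)]
C=np.array([563.8,-19.2]);th=.168
TP=np.array([58,-.3,-14.9])
def tcp(s,z,t):
    x=s+TP[0]*np.cos(t)-TP[2]*np.sin(t); zz=z+TP[0]*np.sin(t)+TP[2]*np.cos(t)+37
    return np.array([C[0]+x*np.cos(th)-TP[1]*np.sin(th),C[1]+x*np.sin(th)+TP[1]*np.cos(th),zz])
if __name__=="__main__":
    for a,b in zip(WP,WP[1:]):
        m=[clear(*(np.array(a)+(np.array(b)-a)*k)) for k in np.linspace(0,1,21)]
        dp=tcp(*b)-tcp(*a)
        dr=-(b[2]-a[2])*np.array([-np.sin(th),np.cos(th)])
        print(b,"minclr %.2f"%min(m),"tcp",np.round(tcp(*b),1),"d",np.round(dp,1),"rot",np.round(dr,4))
E
python3 path.py
```

```text
(-12, 62, 0.25) minclr 27.30 tcp [611.1 -11.5  98.9] d [ -0.9  -0.2 -32.2] rot [ 0.0418 -0.2465]
(-12, 36, 0.25) minclr 6.33 tcp [611.1 -11.5  72.9] d [  0.   0. -26.] rot [ 0. -0.]
(-8.5, 34.8, 0.4) minclr 2.20 tcp [613.9 -11.   80.7] d [2.8 0.5 7.7] rot [ 0.0251 -0.1479]
(0.5, 34.8, 0.4) minclr 2.20 tcp [622.7  -9.5  80.7] d [8.9 1.5 0. ] rot [ 0. -0.]
(5, 26, 0.28) minclr 1.12 tcp [627.8  -8.7  64.7] d [  5.1   0.9 -16. ] rot [-0.0201  0.1183]
(7, 17, 0.16) minclr 2.19 tcp [629.5  -8.4  48.5] d [  1.7   0.3 -16.2] rot [-0.0201  0.1183]
(6, 8.5, 0.04) minclr 2.60 tcp [627.5  -8.7  32.9] d [ -2.1  -0.3 -15.6] rot [-0.0201  0.1183]
(-2, 7.5, 0.0) minclr 2.50 tcp [619.1 -10.1  29.6] d [-8.4 -1.4 -3.3] rot [-0.0067  0.0394]
(-2, 0, 0) minclr 0.00 tcp [619.1 -10.1  22.1] d [ 0.   0.  -7.5] rot [ 0. -0.]
```

>>> {"method": "step_arm", "body": {
  "deltas": [
    [[0,0,-0.8,-8,0.0105,-0.0616,0],[0,0,-0.8,-8,0.0105,-0.0616,0],[0,-0.2,-0.8,-8,0.0105,-0.0616,0],[0,-0.3,-0.7,-8,0.0105,-0.0616,0],[0,0,0,0,0,0,0],[0,0,0,0,0,0,0],[0,0,0,0,0,0,0]]
  ]
}}

```text
clock: 10.6
eef_pos: [613.5, -12.5, 100.8]
tool_rot: [2.89, 0.0, 1.742]
force: [0.5, 0.5, -3.0]
width: 11.1
```

```bash
cat >> path.py <<'E'
def now(ci):
    T6=load("w6");Rg=R.from_euler('xyz',T6["rpy"]);Rp=R.from_euler('z',-.1303);pc=np.array([458.1,361.3,0])
    Rn=R.from_euler('xyz',ci["rpy"])*Rg.inv()
    o=Rn.apply(pc-T6["pos"])+ci["pos"]; Rpl=Rn*Rp
    Rs=R.from_euler('z',th);rel=Rs.inv()*Rpl
    d=Rs.inv().apply(o-np.r_[C,37]);e=rel.as_euler('zyx')
    print("plate in sump: s %.1f y %.1f z %.1f  yaw %.4f dip %.4f roll %.4f"%(*d,e[0],-e[1],e[2]))
    s,z,t=d[0],d[2],-e[1];print("clear %.2f"%clear(s,z,t),"tcp should be",np.round(tcp(s,z,t),1))
    return d,rel,Rpl,o
def st():
    from cell import ctrl
    s=ctrl.read_state();ci={"pos":s["eef_pos"],"rpy":s["tool_rot"]}
    print("t",round(s["clock"],2),np.round(s["eef_pos"],1),"F",np.round(s["force"],1),"tq",np.round(s["torque"],2),"w",round(s["width"],1));now(ci)
E
python3 -c "
from path import *;snap('wrist','w8');st()"
```

```text
t 10.6 pos [613.5 -12.5 100.8] rpy [2.8905e+00 2.0000e-04 1.7421e+00] F [ 0.5  0.5 -3. ] w 11.1 q [ 0.27  0.65 -0.4   1.97  0.61  0.36 -0.41]
t 10.65 [614.  -12.6 100.9] F [ 0.6  0.2 -2.3] tq [-0.02  0.28 -0.  ] w 11.2
plate in sump: s -9.3 y -1.5 z 64.0  yaw 0.0008 dip 0.2518 roll 0.0006
clear 28.38 tcp should be [613.7 -11.  101. ]
```

View pics/w8.png

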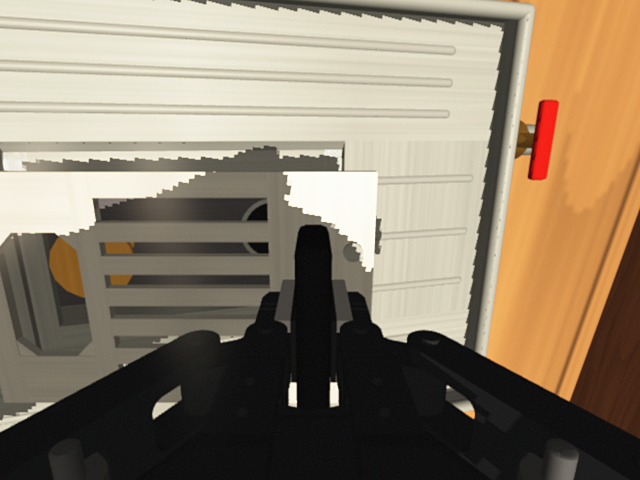

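Run:
```python
from path import *
ci=load("w8");Rt=np.array([[np.cos(th),-np.sin(th)],[np.sin(th),np.cos(th)]])
im=cv2.imread("pics/w8.png")
def pj(m,z): return proj(ci,[np.r_[Rt@np.array(m)+C,z]])[0]
a=np.arange(0,6.3,.1)
for k in a: 
    p=pj((-54+20*np.cos(k),20*np.sin(k)),55);cv2.circle(im,(int(round(p[0])),int(round(p[1]))),0,(255,0,255),-1)
for m in [(84.5,60),(-54,60),(84.5,-60)]:
    p=pj(m,42);print(m,p);cv2.circle(im,(int(round(p[0])),int(round(p[1]))),1,(0,0,255),-1)
a=cv2.convertScaleAbs(im[130:370,0:390],alpha=1.5,beta=30)
cv2.imwrite("pics/w8c.png",cv2.resize(a,None,fx=2,fy=2,interpolation=cv2.INTER_NEAREST))
```

```text
(84.5, 60) [345.46027078 140.73507252]
(-54, 60) [ 82.53043156 141.72887481]
(84.5, -60) [341.00767559 325.15028306]
```

View pics/w8c.png

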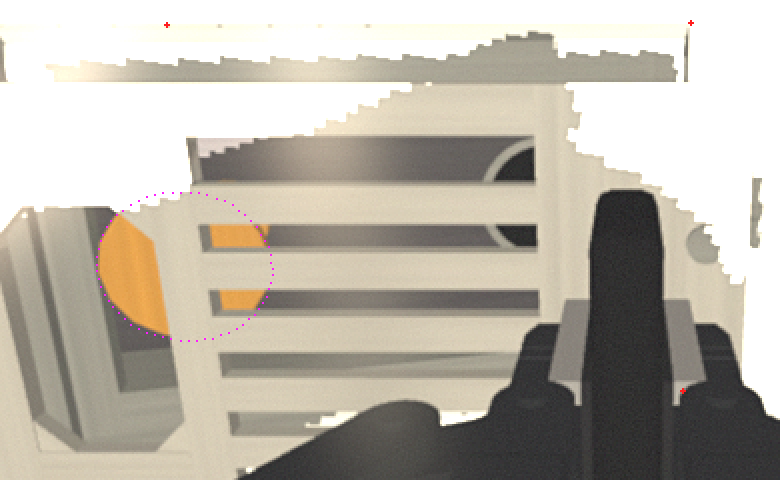

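>>> {"method": "step_arm", "body": {
  "deltas": [
    [[0,-1.5,0.5,-5,0,0,0],[0,-1.4,0.5,-5,0,0,0],[0,0,0,-5,0,0,0],[0,0,0,-4,0,0,0],[0,0,0,-3,0,0,0],[0,0,0,0,0,0,0],[0,0,0,0,0,0,0],[0,0,0,0,0,0,0]]
  ]
}}

```text
clock: 11.32
eef_pos: [609.2, -12.7, 77.9]
tool_rot: [2.891, 0.0, 1.741]
force: [-0.3, 0.2, -4.9]
width: 10.8
```

```bash
python3 -c "
from path import *;st()"
```

```text
t 11.32 [609.2 -12.7  77.9] F [-0.3  0.2 -4.9] tq [-0.01  0.34  0.01] w 10.8
plate in sump: s -14.0 y -0.8 z 41.0  yaw -0.0002 dip 0.2500 roll 0.0001
clear 10.04 tcp should be [609.1 -11.8  78. ]
```

>>> {"method": "step_arm", "body": {
  "deltas": [
    [[0,1.8,1.1,-2.5,0,0,0],[0,0,0,-2.5,0,0,0],[0,0,0,0,0,0,0],[0,0,0,0,0,0,0],[0,0,0,0,0,0,0],[0,0,0,0,0,0,0]]
  ]
}}

```text
clock: 11.82
eef_pos: [610.8, -11.7, 72.9]
tool_rot: [2.892, 0.0, 1.741]
force: [0.4, -0.4, -3.1]
width: 11.4
```

```bash
python3 -c "
from path import *;st()"
```

```text
t 11.82 [610.8 -11.7  72.9] F [ 0.4 -0.4 -3.1] tq [-0.02  0.29  0.03] w 11.4
plate in sump: s -12.2 y -0.1 z 36.0  yaw -0.0003 dip 0.2498 roll 0.0000
clear 6.58 tcp should be [610.8 -11.5  72.9]
```

>>> {"method": "step_arm", "body": {
  "deltas": [
    [[0,1.0,0.2,2.6,0.0084,-0.0493,0],[0,1.0,0.2,2.6,0.0084,-0.0493,0],[0,1.0,0.2,2.6,0.0083,-0.0493,0],[0,0,0,0,0,0,0],[0,0,0,0,0,0,0],[0,0,0,0,0,0,0],[0,0,0,0,0,0,0]]
  ]
}}

```text
clock: 12.4
eef_pos: [612.0, -15.0, 76.2]
tool_rot: [2.809, 0.009, 1.737]
force: [-1.2, 0.9, -3.2]
width: 11.0
```

```bash
python3 -c "
from path import *;snap('wrist','w9');st()"
```

```text
t 12.4 pos [612.  -15.   76.2] rpy [2.8094 0.0089 1.737 ] F [-1.2  0.9 -3.2] w 11.0 q [ 0.3   0.69 -0.44  2.07  1.21  0.24 -0.99]
t 12.45 [612.  -14.9  76.2] F [ 1.3 -0.2 -3.3] tq [-0.08  0.49  0.04] w 11.1
plate in sump: s -11.4 y -3.3 z 34.4  yaw -0.0040 dip 0.3319 roll -0.0098
clear 3.99 tcp should be [611.5 -11.4  76.2]
```

View pics/w9.png

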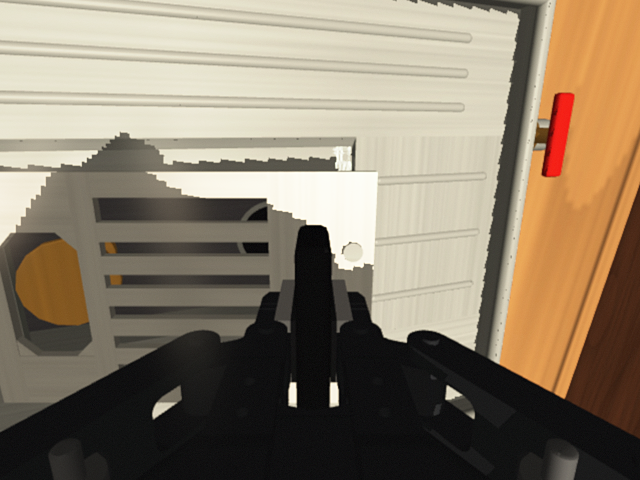

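Run:
```python
import numpy as np
from plan import *
# bottleneck at passing: for each t and s, max over z of clearance when head threaded (z between)
for t in (.24,.26,.28,.3,.32,.34,.36):
    print(t,[(s,max((round(float(clear(s,z,t)),2),z) for z in np.arange(18,37,.5))) for s in range(-12,9,2)])
```

```text
0.24 [(-12, (6.71, np.float64(36.5))), (-10, (4.81, np.float64(36.5))), (-8, (3.03, np.float64(36.5))), (-6, (1.81, np.float64(36.5))), (-4, (1.34, np.float64(36.5))), (-2, (0.87, np.float64(36.5))), (0, (0.44, np.float64(36.5))), (2, (0.08, np.float64(36.5))), (4, (1.22, np.float64(25.5))), (6, (2.48, np.float64(24.0))), (8, (0.48, np.float64(26.0)))]
0.26 [(-12, (6.14, np.float64(36.5))), (-10, (4.15, np.float64(36.5))), (-8, (2.48, np.float64(30.5))), (-6, (0.93, np.float64(29.0))), (-4, (0.26, np.float64(28.0))), (-2, (0.26, np.float64(28.0))), (0, (0.26, np.float64(28.0))), (2, (0.26, np.float64(28.0))), (4, (1.48, np.float64(26.5))), (6, (2.13, np.float64(26.0))), (8, (0.13, np.float64(28.0)))]
0.28 [(-12, (5.75, np.float64(36.5))), (-10, (3.88, np.float64(32.5))), (-8, (2.37, np.float64(31.0))), (-6, (0.87, np.float64(29.5))), (-4, (0.64, np.float64(29.0))), (-2, (0.64, np.float64(29.0))), (0, (0.64, np.float64(29.0))), (2, (0.64, np.float64(29.0))), (4, (1.69, np.float64(27.5))), (6, (1.75, np.float64(27.5))), (8, (-0.25, np.float64(29.5)))]
0.3 [(-12, (5.36, np.float64(34.5)
[... 684 characters left out ...]
(4.58, np.float64(36.5))), (-10, (3.49, np.float64(34.0))), (-8, (1.99, np.float64(32.5))), (-6, (1.49, np.float64(32.0))), (-4, (1.49, np.float64(32.0))), (-2, (1.49, np.float64(32.0))), (0, (1.49, np.float64(32.0))), (2, (1.63, np.float64(32.0))), (4, (2.46, np.float64(31.0))), (6, (0.46, np.float64(33.0))), (8, (-1.54, np.float64(35.0)))]
0.36 [(-12, (4.09, np.float64(36.5))), (-10, (3.29, np.float64(34.5))), (-8, (2.11, np.float64(33.5))), (-6, (1.79, np.float64(33.0))), (-4, (1.79, np.float64(33.0))), (-2, (1.79, np.float64(33.0))), (0, (1.79, np.float64(33.0))), (2, (2.01, np.float64(33.0))), (4, (1.98, np.float64(33.0))), (6, (-0.02, np.float64(35.0))), (8, (-2.02, np.float64(36.5)))]
```

```bash
cat >> path.py <<'E'
def goto(s,z,t,y=0):
    from cell import ctrl
    q=ctrl.read_state();ci={"pos":q["eef_pos"],"rpy":q["tool_rot"]}
    print("t",round(q["clock"],2),np.round(q["eef_pos"],1),"F",np.round(q["force"],1),"tq",np.round(q["torque"],2),"w",round(q["width"],1),"q",np.round(q["qpos"],2))
    d,rel,Rpl,o=now(ci)
    Rs=R.from_euler('z',th);Rt=Rs*R.from_euler('y',-t)
    dR=Rt*Rpl.inv(); ot=Rs.apply([s,y,z])+np.r_[C,37]
    # tcp rotates with plate
    tl=Rpl.inv().apply(q["eef_pos"]-o); dp=Rt.apply(tl)+ot-q["eef_pos"]
    print("target clr %.2f"%clear(s,z,t),"DELTA",np.round(dp,1),"ROT",np.round(dR.as_rotvec(),4))
E
python3 -c "
from path import *;goto(-10,34,.325)"
```

```text
t 12.45 [612.  -14.9  76.2] F [ 1.3 -0.2 -3.3] tq [-0.08  0.49  0.04] w 11.1 q [ 0.3   0.69 -0.44  2.07  1.21  0.24 -0.99]
plate in sump: s -11.4 y -3.3 z 34.4  yaw -0.0040 dip 0.3319 roll -0.0098
clear 3.99 tcp should be [611.5 -11.4  76.2]
target clr 3.50 DELTA [ 0.8  3.7 -0.8] ROT [0.0072 0.0083 0.0038]
```

>>> {"method": "step_arm", "body": {
  "deltas": [
    [[0,0.4,1.8,-0.4,0.0036,0.0042,0.0019],[0,0.4,1.9,-0.4,0.0036,0.0041,0.0019],[0,0,0,0,0,0,0],[0,0,0,0,0,0,0],[0,0,0,0,0,0,0]]
  ]
}}

```text
clock: 12.87
eef_pos: [612.3, -11.5, 75.1]
tool_rot: [2.817, 0.001, 1.741]
force: [-0.2, -0.4, -3.1]
width: 11.2
```

```bash
python3 -c "
from path import *;goto(-10,34,.325)"
```

```text
t 12.87 [612.3 -11.5  75.1] F [-0.2 -0.4 -3.1] tq [-0.09  0.38 -0.02] w 11.2 q [ 0.32  0.7  -0.47  2.06  1.18  0.26 -0.95]
plate in sump: s -10.6 y -0.1 z 33.8  yaw 0.0002 dip 0.3245 roll 0.0001
clear 3.80 tcp should be [612.3 -11.3  75.1]
target clr 3.50 DELTA [0.5 0.2 0.3] ROT [ 0.0001 -0.0005 -0.0002]
```

```bash
python3 -c "
from path import *;goto(-11,34.6,.355)"
```

```text
t 12.87 [612.3 -11.5  75.1] F [-0.2 -0.4 -3.1] tq [-0.09  0.38 -0.02] w 11.2 q [ 0.32  0.7  -0.47  2.06  1.18  0.26 -0.95]
plate in sump: s -10.6 y -0.1 z 33.8  yaw 0.0002 dip 0.3245 roll 0.0001
clear 3.80 tcp should be [612.3 -11.3  75.1]
target clr 3.57 DELTA [-0.6  0.   2.7] ROT [ 0.0051 -0.0301 -0.0002]
```

>>> {"method": "step_arm", "body": {
  "deltas": [
    [[0,-0.1,0,0.5,0.001,-0.006,0],[0,-0.1,0,0.5,0.001,-0.006,0],[0,-0.1,0,0.5,0.001,-0.006,0],[0,-0.1,0,0.6,0.001,-0.006,0],[0,-0.1,0,0.6,0.001,-0.006,0],[0,0,0,0,0,0,0],[0,0,0,0,0,0,0]]
  ]
}}

```text
clock: 13.45
eef_pos: [611.7, -11.6, 77.8]
tool_rot: [2.787, 0.001, 1.741]
force: [-0.6, -0.8, -3.8]
width: 11.1
```

```bash
python3 -c "
from path import *;goto(-11,34.6,.355)"
```

```text
t 13.45 [611.7 -11.6  77.8] F [-0.6 -0.8 -3.8] tq [-0.1   0.49  0.01] w 11.1 q [ 0.34  0.7  -0.49  2.09  1.37  0.25 -1.14]
plate in sump: s -11.1 y -0.1 z 34.7  yaw 0.0004 dip 0.3547 roll -0.0001
clear 3.65 tcp should be [611.7 -11.4  77.9]
target clr 3.57 DELTA [ 0.   0.1 -0.1] ROT [ 0.0003 -0.0002 -0.0004]
```

```bash
python3 -c "
from path import *;goto(-10,35,.39)"
```

```text
t 13.45 [611.7 -11.6  77.8] F [-0.6 -0.8 -3.8] tq [-0.1   0.49  0.01] w 11.1 q [ 0.34  0.7  -0.49  2.09  1.37  0.25 -1.14]
plate in sump: s -11.1 y -0.1 z 34.7  yaw 0.0004 dip 0.3547 roll -0.0001
clear 3.65 tcp should be [611.7 -11.4  77.9]
target clr 2.74 DELTA [0.8 0.2 2.4] ROT [ 0.0061 -0.0347 -0.0004]
```

>>> {"method": "step_arm", "body": {
  "deltas": [
    [[0,0.1,0,0.3,0.001,-0.005,0],[0,0.1,0,0.3,0.001,-0.005,0],[0,0.1,0,0.3,0.001,-0.005,0],[0,0.1,0,0.3,0.001,-0.005,0],[0,0.1,0.1,0.4,0.001,-0.005,0],[0,0.1,0.1,0.4,0.001,-0.005,0],[0,0.1,0,0.4,0,-0.0047,0],[0,0,0,0,0,0,0],[0,0,0,0,0,0,0]]
  ]
}}

```text
clock: 14.2
eef_pos: [612.5, -11.3, 80.2]
tool_rot: [2.751, 0.001, 1.741]
force: [-0.4, -0.2, -2.3]
width: 10.8
```

```bash
python3 -c "
from path import *;goto(-6,35,.39)"
```

```text
t 14.2 [612.5 -11.3  80.2] F [-0.4 -0.2 -2.3] tq [-0.1   0.6  -0.02] w 10.8 q [ 0.36  0.7  -0.51  2.12  1.61  0.25 -1.37]
plate in sump: s -9.9 y 0.0 z 35.0  yaw 0.0004 dip 0.3901 roll 0.0001
clear 2.75 tcp should be [612.5 -11.2  80.3]
target clr 2.10 DELTA [ 3.9  0.6 -0. ] ROT [ 0.0001  0.0001 -0.0003]
```

>>> {"method": "step_arm", "body": {
  "deltas": [
    [[0,1,0.17,0,0,0,0],[0,1,0.17,0,0,0,0],[0,1,0.17,0,0,0,0],[0,1,0.17,0,0,0,0],[0,1,0.17,0,0,0,0],[0,1,0.15,0,0,0,0],[0,0,0,0,0,0,0],[0,0,0,0,0,0,0]]
  ]
}}

```text
clock: 14.87
eef_pos: [618.5, -10.2, 80.2]
tool_rot: [2.751, 0.001, 1.741]
force: [-0.1, 0.6, -3.3]
width: 10.9
```

```bash
python3 -c "
from path import *;snap('wrist','w10');goto(1,34.7,.39)"
```

```text
t 14.8667 pos [618.5 -10.2  80.2] rpy [2.7511e+00 7.0000e-04 1.7413e+00] F [-0.1  0.6 -3.3] w 10.9 q [ 0.36  0.7  -0.51  2.11  1.57  0.25 -1.33]
t 14.92 [618.4 -10.2  80.2] F [ 1.  -0.3 -2.9] tq [-0.09  0.54  0.01] w 11.2 q [ 0.36  0.7  -0.51  2.11  1.57  0.25 -1.33]
plate in sump: s -3.9 y 0.1 z 35.0  yaw 0.0004 dip 0.3901 roll 0.0001
clear 2.14 tcp should be [618.5 -10.2  80.2]
target clr 2.40 DELTA [ 4.9  0.7 -0.3] ROT [ 0.      0.0001 -0.0003]
```

View pics/w10.png

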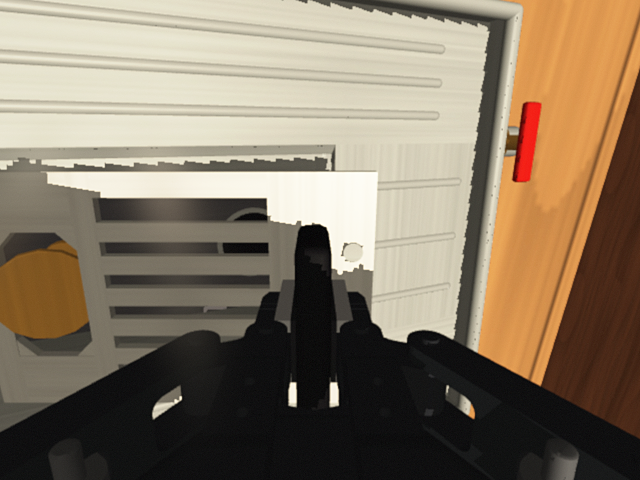

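The wrist view shows the stud head at (40,290), inside the eye and over the end bar. Contact force is nil, so I'm continuing.

>>> {"method": "step_arm", "body": {
  "deltas": [
    [[0,1,0.15,0,0,0,0],[0,1,0.15,-0.1,0,0,0],[0,1,0.15,0,0,0,0],[0,1,0.15,-0.1,0,0,0],[0,0.9,0.1,-0.1,0,0,0],[0,0,0,0,0,0,0],[0,0,0,0,0,0,0]]
  ]
}}

```text
clock: 15.5
eef_pos: [623.4, -9.5, 79.9]
tool_rot: [2.751, 0.001, 1.741]
force: [-0.0, 0.2, -3.1]
width: 11.1
```

```bash
python3 -c "
from path import *;goto(3,32,.36)
for w in [(1,34.7,.39),(2,33.4,.37),(3,32,.36),(3.5,31,.34),(4,29.9,.32),(4.5,28.3,.3),(5,26.2,.28),(6,23.5,.24)]: print(w,round(clear(*w),2))
"
```

```text
t 15.5 [623.4  -9.5  79.9] F [-0.   0.2 -3.1] tq [-0.13  0.57  0.02] w 11.1 q [ 0.35  0.71 -0.51  2.09  1.54  0.25 -1.3 ]
plate in sump: s 1.1 y -0.0 z 34.7  yaw 0.0004 dip 0.3903 roll 0.0001
clear 2.43 tcp should be [623.5  -9.4  80. ]
target clr 2.06 DELTA [ 2.   0.4 -4.5] ROT [-0.005   0.0299 -0.0004]
(1, 34.7, 0.39) 2.4
(2, 33.4, 0.37) 2.11
(3, 32, 0.36) 2.06
(3.5, 31, 0.34) 2.2
(4, 29.9, 0.32) 2.34
(4.5, 28.3, 0.3) 2.37
(5, 26.2, 0.28) 2.25
(6, 23.5, 0.24) 2.48
```

Now I'll level it, in stages and with small rows.

>>> {"method": "step_arm", "body": {
  "deltas": [
    [[0,0.5,0.1,-1.1,-0.0012,0.0075,0],[0,0.5,0.1,-1.1,-0.0013,0.0075,0],[0,0.5,0.1,-1.1,-0.0012,0.0075,0],[0,0.5,0.1,-1.2,-0.0013,0.0074,0],[0,0,0,0,0,0,0],[0,0,0,0,0,0,0]]
  ]
}}

```text
clock: 16.0
eef_pos: [625.4, -9.2, 75.4]
tool_rot: [2.781, 0.0, 1.741]
force: [-0.3, 0.6, -2.7]
width: 11.2
```

```bash
python3 -c "
from path import *;goto(4,29.9,.32)
"
```

```text
t 16.0 [625.4  -9.2  75.4] F [-0.3  0.6 -2.7] tq [-0.12  0.52 -0.02] w 11.2 q [ 0.36  0.72 -0.54  2.06  1.37  0.29 -1.13]
plate in sump: s 2.9 y -0.0 z 31.9  yaw 0.0002 dip 0.3600 roll 0.0002
clear 1.93 tcp should be [625.4  -9.1  75.4]
target clr 2.34 DELTA [ 1.3  0.3 -4.4] ROT [-0.0068  0.0394 -0.0001]
```

>>> {"method": "step_arm", "body": {
  "deltas": [
    [[0,0.3,0.1,-1.1,-0.0017,0.0098,0],[0,0.3,0.1,-1.1,-0.0017,0.0098,0],[0,0.3,0.1,-1.1,-0.0017,0.0098,0],[0,0.4,0,-1.1,-0.0017,0.01,0],[0,0,0,0,0,0,0],[0,0,0,0,0,0,0]]
  ]
}}

```text
clock: 16.5
eef_pos: [626.6, -8.9, 71.0]
tool_rot: [2.821, 0.001, 1.741]
force: [0.2, -0.1, -4.1]
width: 10.9
```

```bash
python3 -c "
from path import *;goto(5,26.2,.28)
"
```

```text
t 16.5 [626.6  -8.9  71. ] F [ 0.2 -0.1 -4.1] tq [-0.03  0.41 -0.01] w 10.9 q [ 0.39  0.75 -0.6   2.02  1.23  0.37 -0.99]
plate in sump: s 4.0 y -0.0 z 29.9  yaw 0.0001 dip 0.3202 roll -0.0000
clear 2.30 tcp should be [626.6  -8.8  71. ]
target clr 2.25 DELTA [ 1.1  0.2 -6.1] ROT [-0.0067  0.0396 -0.0001]
```

```bash
python3 -c "
import path
from path import *
path.WP=[(4,29.9,.32),(5,26.2,.28),(6,23,.24),(6.5,19.5,.2),(7,16.5,.16),(7,13,.11),(6.5,9,.05),(5,7.5,.01),(-2,7.5,0),(-2,1,0)]
for a,b in zip(path.WP,path.WP[1:]):
    m=[clear(*(np.array(a)+(np.array(b)-a)*k)) for k in np.linspace(0,1,21)]
    print(b,'%.2f'%min(m),np.round(tcp(*b)-tcp(*a),1),np.round((b[2]-a[2])*np.array([np.sin(th),-np.cos(th)]),4))
"
```

```text
(5, 26.2, 0.28) 2.24 [ 1.1  0.2 -6.1] [-0.0067  0.0394]
(6, 23, 0.24) 2.25 [ 1.   0.2 -5.6] [-0.0067  0.0394]
(6.5, 19.5, 0.2) 2.48 [ 0.4  0.1 -5.9] [-0.0067  0.0394]
(7, 16.5, 0.16) 2.59 [ 0.3  0.1 -5.4] [-0.0067  0.0394]
(7, 13, 0.11) 2.60 [-0.3 -0.1 -6.5] [-0.0084  0.0493]
(6.5, 9, 0.05) 3.07 [-1.1 -0.2 -7.5] [-0.01    0.0592]
(5, 7.5, 0.01) 3.21 [-2.  -0.3 -3.8] [-0.0067  0.0394]
(-2, 7.5, 0) 2.50 [-7.  -1.2 -0.6] [-0.0017  0.0099]
(-2, 1, 0) 1.00 [ 0.   0.  -6.5] [ 0. -0.]
```

>>> {"method": "step_arm", "body": {
  "deltas": [
    [[0,0.4,0.1,-2.0,-0.0022,0.0131,0],[0,0.4,0.1,-2.0,-0.0022,0.0131,0],[0,0.3,0,-2.1,-0.0023,0.0132,0],[0,0.3,0.1,-1.9,-0.0022,0.0131,0],[0,0.3,0.1,-1.9,-0.0022,0.0131,0],[0,0.4,0,-1.8,-0.0023,0.0132,0],[0,0,0,0,0,0,0],[0,0,0,0,0,0,0]]
  ]
}}

```text
clock: 17.17
eef_pos: [628.9, -8.4, 59.2]
tool_rot: [2.901, 0.0, 1.741]
force: [-1.0, -0.5, -3.0]
width: 10.9
```

```bash
python3 -c "
from path import *;goto(7,16.5,.16)
"
```

```text
t 17.17 [628.9  -8.4  59.2] F [-1.  -0.5 -3. ] tq [-0.07  0.31  0.04] w 10.9 q [ 0.43  0.81 -0.69  1.94  1.08  0.51 -0.82]
plate in sump: s 6.2 y 0.2 z 23.0  yaw 0.0002 dip 0.2402 roll 0.0001
clear 2.31 tcp should be [629.   -8.5  59.3]
target clr 2.60 DELTA [  0.6  -0.1 -11.2] ROT [-0.0135  0.0791 -0.0002]
```

>>> {"method": "step_arm", "body": {
  "deltas": [
    [[0,0.2,0,-1.9,-0.0022,0.0132,0],[0,0.1,0,-1.9,-0.0023,0.0132,0],[0,0.1,0,-1.9,-0.0022,0.0132,0],[0,0.1,-0.1,-1.9,-0.0023,0.0132,0],[0,0.1,0,-1.8,-0.0022,0.0132,0],[0,0,0,-1.8,-0.0023,0.0131,0],[0,0,0,0,0,0,0],[0,0,0,0,0,0,0]]
  ]
}}

```text
clock: 17.83
eef_pos: [629.5, -8.4, 47.9]
tool_rot: [2.982, -0.0, 1.741]
force: [0.0, -0.3, -3.6]
width: 11.1
```

```bash
python3 -c "
from path import *;goto(6.5,9,.05)
"
```

```text
t 17.83 [629.5  -8.4  47.9] F [ 0.  -0.3 -3.6] tq [-0.03  0.2  -0.01] w 11.1 q [ 0.43  0.86 -0.74  1.86  0.98  0.63 -0.72]
plate in sump: s 7.0 y 0.1 z 16.4  yaw 0.0003 dip 0.1597 roll 0.0003
clear 2.57 tcp should be [629.6  -8.3  48. ]
target clr 3.91 DELTA [ -1.5  -0.3 -13.9] ROT [-0.0186  0.1081 -0.0002]
```

>>> {"method": "step_arm", "body": {
  "deltas": [
    [[0,-0.1,0,-2.1,-0.0026,0.0154,0],[0,-0.1,0,-2.1,-0.0027,0.0155,0],[0,-0.1,0,-2.1,-0.0026,0.0154,0],[0,-0.3,-0.1,-2,-0.0027,0.0155,0],[0,-0.3,-0.1,-1.9,-0.0027,0.0155,0],[0,-0.3,0,-1.9,-0.0027,0.0154,0],[0,-0.3,-0.1,-1.8,-0.0026,0.0154,0],[0,0,0,0,0,0,0],[0,0,0,0,0,0,0]]
  ]
}}

```text
clock: 18.58
eef_pos: [628.0, -8.6, 34.0]
tool_rot: [3.091, -0.0, 1.741]
force: [-0.4, -0.5, -2.2]
width: 11.0
```

```bash
python3 -c "
from path import *;snap('wrist','w11');snap('side','s11');goto(5,7.5,.005)
"
```

```text
t 18.5833 pos [628.   -8.6  34. ] rpy [ 3.0915e+00 -1.0000e-04  1.7414e+00] F [-0.4 -0.5 -2.2] w 11.0 q [ 0.42  0.93 -0.77  1.75  0.89  0.79 -0.62]
t 18.6333 pos [627.8  -8.7  34.1] rpy [3.0914e+00 1.0000e-04 1.7416e+00] F [-0.1  0.4 -4. ] w 11.2 q [ 0.42  0.92 -0.77  1.75  0.89  0.79 -0.62]
t 18.68 [627.7  -8.8  34.2] F [-0.1  0.2 -3.3] tq [ 0.03 -0.04 -0.01] w 10.8 q [ 0.42  0.92 -0.77  1.75  0.89  0.79 -0.62]
plate in sump: s 6.1 y -0.1 z 9.2  yaw 0.0006 dip 0.0500 roll -0.0004
clear 3.64 tcp should be [627.8  -8.7  34.2]
target clr 2.85 DELTA [-1.7 -0.2 -4.4] ROT [-0.0072  0.0444 -0.0006]
```

View pics/w11.png

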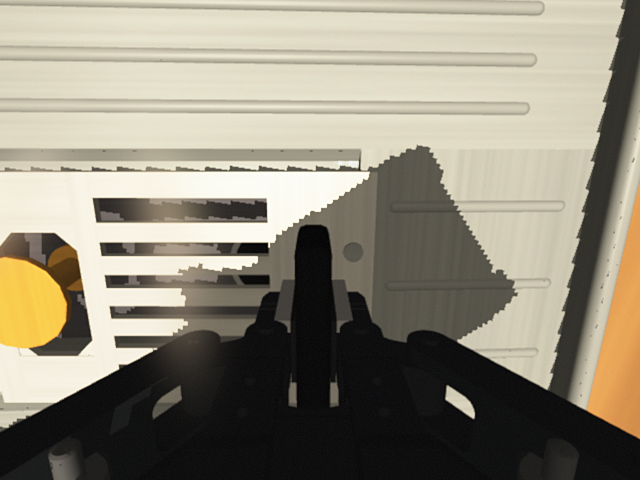

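The wrist view shows the stud head at (30,300) lying over the end bar, with the plate's grip end overlapping the tray floor (378 against the rebate edge at 360). I'll level it and slide towards the stud.

>>> {"method": "step_arm", "body": {
  "deltas": [
    [[0,-0.6,-0.1,-1.5,-0.0024,0.0148,-0.0002],[0,-0.6,-0.1,-1.5,-0.0024,0.0148,-0.0002],[0,-0.5,0,-1.4,-0.0024,0.0148,-0.0002],[0,-1.5,-0.25,0,0,0,0],[0,-1.5,-0.25,0,0,0,0],[0,-1.5,-0.25,0,0,0.005,0],[0,-1.5,-0.25,0,0,0,0],[0,-1.5,-0.25,0,0,0,0],[0,0,0,0,0,0,0],[0,0,0,0,0,0,0]]
  ]
}}

```text
clock: 19.52
eef_pos: [618.6, -10.4, 29.9]
tool_rot: [3.141, -0.001, 1.741]
force: [0.8, 0.8, -3.8]
width: 11.1
```

```bash
python3 -c "
from path import *;snap('wrist','w12');goto(-2.5,0.3,0)
"
```

```text
t 19.5167 pos [618.6 -10.4  29.9] rpy [ 3.1412e+00 -8.0000e-04  1.7410e+00] F [ 0.8  0.8 -3.8] w 11.1 q [ 0.42  0.94 -0.77  1.73  0.86  0.84 -0.59]
t 19.57 [618.7 -10.3  29.9] F [ 0.2 -0.3 -3.1] tq [ 0.02 -0.16  0.03] w 11.2 q [ 0.42  0.94 -0.77  1.73  0.86  0.84 -0.59]
plate in sump: s -2.3 y -0.1 z 7.9  yaw -0.0001 dip 0.0004 roll 0.0006
clear 2.15 tcp should be [618.7 -10.2  30. ]
target clr 0.30 DELTA [-0.2  0.  -7.6] ROT [-0.0007  0.0003  0.0001]
```

View pics/w12.png

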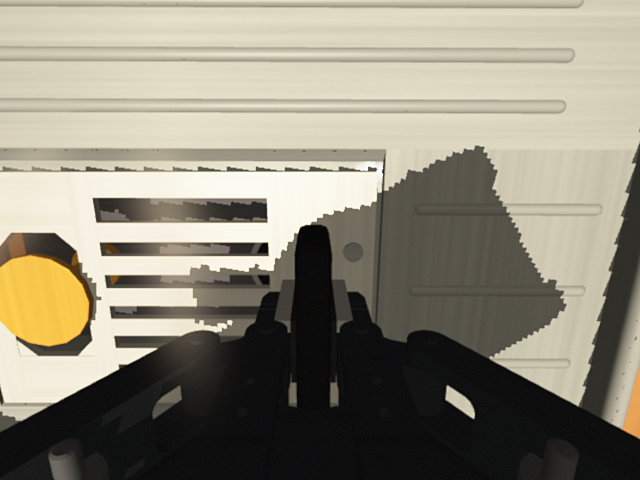

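>>> {"method": "step_arm", "body": {
  "deltas": [
    [[0,0,0,-1.5,0,0,0],[0,0,0,-1.5,0,0,0],[0,0,0,-1.5,0,0,0],[0,0,0,-1.5,0,0,0],[0,0,0,0,0,0,0],[0,0,0,0,0,0,0]]
  ]
}}

```text
clock: 20.07
eef_pos: [618.6, -10.2, 23.6]
tool_rot: [3.141, -0.001, 1.741]
force: [-0.2, 0.5, -3.5]
width: 11.1
```

```bash
python3 -c "
from path import *;snap('wrist','w13');goto(-2.5,0.3,0)
"
```

```text
t 20.0667 pos [618.6 -10.2  23.6] rpy [ 3.1415e+00 -1.1000e-03  1.7409e+00] F [-0.2  0.5 -3.5] w 11.1 q [ 0.41  0.95 -0.77  1.73  0.86  0.84 -0.59]
t 20.12 [618.7 -10.2  23.8] F [ 0.1 -0.2 -3. ] tq [-0.   -0.11  0.02] w 11.3 q [ 0.41  0.95 -0.77  1.73  0.86  0.84 -0.59]
plate in sump: s -2.3 y 0.0 z 1.7  yaw -0.0001 dip 0.0001 roll 0.0009
clear 1.68 tcp should be [618.7 -10.2  23.8]
target clr 0.30 DELTA [-0.2 -0.1 -1.4] ROT [-0.0009 -0.      0.0001]
```

View pics/w13.png

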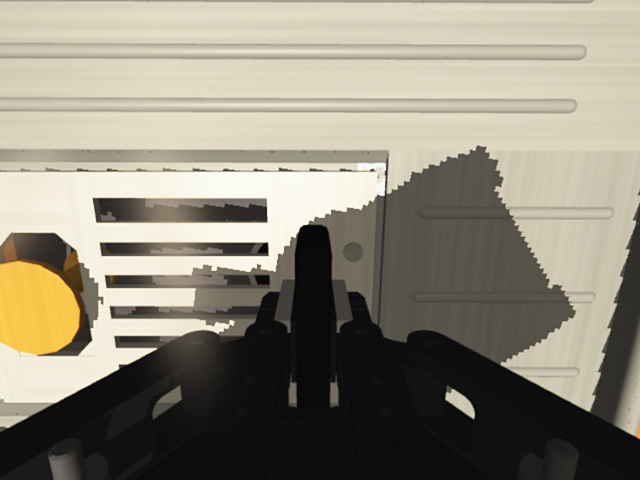

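>>> {"method": "step_arm", "body": {
  "deltas": [
    [[0,0,0,-0.7,0,0,0],[0,0,0,-0.7,0,0,0],[0,0,0,-0.4,0,0,0],[0,0,0,0,0,0,0],[0,0,0,0,0,0,0]]
  ]
}}

```text
clock: 20.53
eef_pos: [618.8, -10.2, 22.1]
tool_rot: [3.141, -0.001, 1.741]
force: [-0.2, -0.3, -1.7]
width: 11.1
```

```bash
python3 -c "
from path import *;goto(-2.3,0,0)
"
```

```text
t 20.53 [618.8 -10.2  22.1] F [-0.2 -0.3 -1.7] tq [-0.03 -0.09  0.06] w 11.1 q [ 0.41  0.95 -0.77  1.73  0.87  0.83 -0.59]
plate in sump: s -2.2 y 0.0 z 0.1  yaw -0.0001 dip 0.0004 roll 0.0008
clear 0.03 tcp should be [618.9 -10.2  22.2]
target clr 0.00 DELTA [-0.1 -0.  -0.1] ROT [-0.0008  0.0003  0.0001]
```

>>> {"method": "step_arm", "body": {
  "deltas": [
    [[0,0,0,-0.4,0,0,0],[0,0,0,0,0,0,0],[0.4,0,0,0,0,0,0],[0.4,0,0,0,0,0,0],[0.4,0,0,0,0,0,0],[0.4,0,0,0,0,0,0],[0.4,0,0,0,0,0,0],[0.4,0,0,0,0,0,0]]
  ]
}}

```text
clock: 21.2
eef_pos: [618.7, -10.3, 21.7]
tool_rot: [3.141, -0.001, 1.741]
force: [-0.5, 0.1, -0.2]
width: 34.2
```

```bash
python3 -c "
from path import *;snap('wrist','w14')
"
```

```text
t 21.2 pos [618.7 -10.3  21.7] rpy [ 3.1411e+00 -1.0000e-03  1.7409e+00] F [-0.5  0.1 -0.2] w 34.2 q [ 0.41  0.95 -0.76  1.73  0.87  0.83 -0.59]
```

View pics/w14.png

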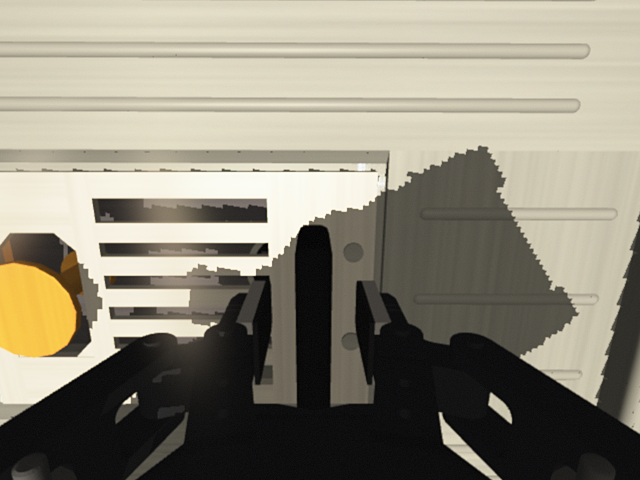

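Released, with the plate unmoved. Now I'll retreat straight up and inspect.

>>> {"method": "step_arm", "body": {
  "deltas": [
    [[0.4,0,0,5,0,0,0],[0.4,0,0,10,0,0,0],[0.4,0,0,15,0,0,0],[0.4,0,0,20,0,0,0],[0.4,0,0,25,0,0,0],[0.4,0,0,30,0,0,0],[0.4,0,0,30,0,0,0],[0.4,0,0,25,0,0,0],[0.4,0,0,0,0,0,0],[0.4,0,0,0,0,0,0]]
  ]
}}

```text
clock: 22.08
eef_pos: [619.9, -9.8, 184.7]
tool_rot: [3.137, -0.0, 1.741]
force: [-1.6, 0.6, -0.9]
width: 34.5
```

>>> {"method": "step_arm", "body": {
  "deltas": [
    [[0.4,-12,0,10,0,0,0],[0.4,-12,0,10,0,0,0],[0.4,-12,0,10,0,0,0],[0.4,-12,0,10,0,0,0],[0.4,0,0,0,0,0,0],[0.4,0,0,0,0,0,0]]
  ]
}}

```text
clock: 22.58
eef_pos: [570.5, -10.6, 221.6]
tool_rot: [3.141, -0.0, 1.741]
force: [0.9, -0.1, -0.7]
width: 34.6
```

Run:
```python
from path import *
snap('wrist','w15');snap('side','s15');snap('top','t15')
ci=load('w15');im=cv2.imread('pics/w15.png')
d=np.load("pics/w15.npy");Rt=np.array([[np.cos(th),-np.sin(th)],[np.sin(th),np.cos(th)]])
for m in [(-78,0),(-78,40),(-78,-40),(-30,0),(76,40),(76,-40),(35,0),(-54,0),(56,0),(0,70),(100,0)]:
    p=proj(ci,[np.r_[Rt@np.array(m)+C,41]])[0].astype(int)
    if 0<=p[1]<480 and 0<=p[0]<640:
        b=[pix2w(ci,p[0]+i,p[1]+j,d=d[p[1]+j,p[0]+i])[2] for i in (-2,-1,0,1,2) for j in (-2,-1,0,1,2)]
        print(m,p,round(float(np.median(b)),1))
```

```text
t 22.5833 pos [570.5 -10.6 221.6] rpy [ 3.1412e+00 -3.0000e-04  1.7410e+00] F [ 0.9 -0.1 -0.7] w 34.6 q [ 0.55  0.66 -0.97  1.71  0.61  1.1  -0.44]
t 22.6333 pos [570.7 -10.8 221.1] rpy [-3.1416e+00 -6.0000e-04  1.7406e+00] F [-0.5 -0.5 -0.3] w 34.1 q [ 0.55  0.66 -0.97  1.71  0.61  1.1  -0.44]
t 22.6833 pos [570.8 -10.7 220.9] rpy [-3.1412e+00 -9.0000e-04  1.7404e+00] F [-0.   0.  -0.5] w 34.4 q [ 0.55  0.66 -0.97  1.71  0.61  1.1  -0.44]
(-78, 0) [220 214] 40.4
(-78, 40) [217 170] 40.2
(-78, -40) [222 255] 40.0
(-30, 0) [271 214] 39.8
(76, 40) [388 170] 40.5
(76, -40) [384 255] 39.9
(35, 0) [342 214] 40.1
(-54, 0) [245 214] 53.9
(56, 0) [364 214] 72.7
(0, 70) [303 136] 41.2
(100, 0) [412 214] 41.6
```

View pics/w15.png

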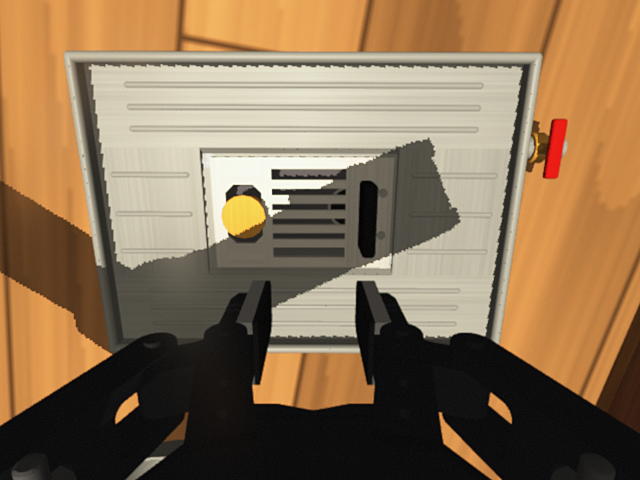

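View pics/s15.png

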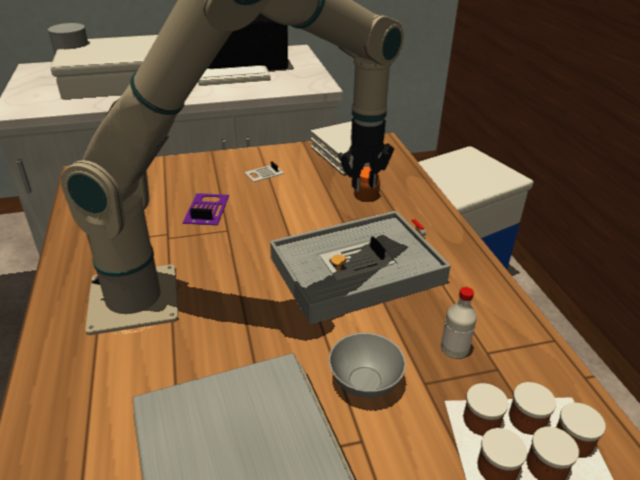

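The plate top reads about 40 mm at all six points I sampled, about 1 mm below the tray floor, so it's flat in the rebate. The stud head covers the eye at (244,215) and the gripper is clear of the plate.

```bash
python3 -c "
from cell import ctrl
print(ctrl.finish_job())"
```

```text
the job is handed in; nothing more can be done
None
```

The strainer plate is back over the sump, flat in its rebate under the stud head. The gripper has let go and is clear, and I handed the job in at about 23 s.

**How it went:** I picked the larger white strainer and gripped it by its black grip. I dipped the eye end to 0.39 rad and worked the end bar under the stud head. Then I levelled the plate, slid it towards the stud, lowered it onto the ledge and released it.

**Last checks:**
- **Seating:** the plate top measured 39.8–40.5 mm high at all six points, about 1 mm below the tray floor, so it is flat.
- **Position:** the plate is about 2 mm to the stud side of the seat centre, and the head overlaps the eye.
- **Forces:** there was no sign of contact on the way in, and only the plate's own weight as it touched down.
- **Other objects:** the bowl and sauce bottle look unmoved in the final side picture. The jar is partly hidden by the gripper there, and I didn't open the last top picture, but nothing was moved near it.

**What disagreed:**
- **Tool frame:** the gripper stands about 34 mm farther back than the reported tool position implies. The first close was empty, just above the grip. I confirmed the offset with the wrist depth and side camera, then gripped again lower.
- **Joint 6:** it came close to its lower limit during the tilt (0.24 rad against 0.23), so I tilted in small steps and stopped at 0.39 rad, short of the suggested 0.5.
- **Calibration:** the top and wrist cameras differed by 2–3 mm, so I relied on the wrist camera.

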